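Rack the washed filter cassettes in order of size

ROBOT

A 6-joint arm with a two-finger parallel gripper is mounted at the origin on the work surface. World frame = base frame: x ahead of the robot, y to its left, z up, the work surface at z = 0. Lengths are in mm, angles in rad, forces in N, time in s.
With the tool pointing down it reaches from about 250 to 850 mm from the base axis. Payload 12.5 kg.
Tool frame: the origin (TCP) lies midway between the tips of the shut fingers; the grasp point (between the pads) lies 19 mm behind it; x points along the fingers, z is the direction in which the jaws open and shut, and the axes are right-handed (so a half turn about x gives the same grasp; the last joint's range is limited). The gripper opens to 93 mm and grips with 3 to 60 N. Pads are 15 mm wide; open, the fingers measure 128 mm over their backs; the gripper's body (75 mm by 188 mm) begins 65 mm behind the grasp point.
Start: joints at [-1.403, 0.351, 1.652, -0, 1.139, -0.085], TCP at [137.584, -532.499, 218.633] pointing down, gripper open.
Joint ranges: [-2.75, 2.75], [-0.79, 2.1], [0.01, 2.65], [-1.57, 4.71], [0.07, 3.14], [-2.87, 2.87]. Speed limits (rad/s): [2.22, 2.22, 2.79, 3.14, 3.14, 3.14].

INTERFACE

Orientations are given as a unit quaternion [w, x, y, z].
In Python, from rig import env, imaging, close_job gives the robot as it stands.
- The arm moves only by the shell command python3 -m creep 'ROWS'. ROWS is JSON, a list of rows, each a list of 3 entries, a list of its own where there are three numbers: the finger opening in mm, from 0 to 93, then the shift along the world's x, y, z as a fraction of full scale, then the turn, a rotation vector about the world's x, y, z as a fraction of full scale. A call has 1 to 10 rows; each row shifts and turns the pose as measured when the row begins; what a row does not reach is not made up. Full scale, the value 1, is 400 mm for a shift and 90 degrees for a turn. A row lasts 1/8 s, in which the tool goes at most 62.5 mm and 10.7 degrees, less where a joint would pass 70% of its speed; a pose out of reach is approached as far as the arm can. A call with a number of a shift or a turn outside -1 to 1 is refused whole. A call with a gripper value outside its range is refused whole. The fingers move at their own pace and stop on an object; the grip force is fixed at half the most. Time passes only in rows, so rows that do not move let the fingers close. It gives the time, the measured TCP pose, the force and the opening at its end, in the units of the state.
- env.sense(): the state, without advancing time (a new reading comes with each control period).
- imaging.camera(name): name is "side" or "top" or "wrist"; returns a dict with "pixels" (384x512x3 uint8, red, green, blue), "camera_matrix" (3x3 intrinsics, pixels), "extrinsics" (4x4, takes a point from camera to world coordinates); the wrist camera has in their place "T_tool_cam" (4x4, takes a point from camera to tool coordinates, whose origin is the TCP and whose axes are the tool frame's). Camera axes: x right, y up, looking along -z (the intrinsics and any distortion apply to the point x, -y, -z); pixel columns grow to the right and rows downward; lengths in mm; the calibration is good to about 2 mm. The wrist camera is an equidistant fisheye: a pixel r from the principal point sees the ray r / f radians off the axis. A picture is of the moment at which its call begins: read the wrist's pose just before it. There is no depth.
- close_job(): hands the job in, once; it reports no verdict.
The state is a dict: "time_s": time; "joint_pos": joint angles; "joint_vel": joint speeds; "effort": joint torques, N m; "eef_pos": TCP position; "orientation": TCP orientation; "contact_force": force on the tool from outside, world axes, zero at the start; "moment": the same for the moment, N m; "width": finger opening in mm.
Only numpy, scipy, OpenCV 4.12 (cv2) and the standard library are available. Lean on these libraries where they do the work, as an engineer would, in place of code of your own. Each camera call takes 0.05 s, during which the arm holds its last target.

TASK

Stand the four washed filter cassettes in the wooden dish rack to dry, one in each slot and in order of size, with the largest in the slot nearest the grey cyclone tower and the smallest at the far end, so that they can go back into the tower in that order. Each must stand upright and flat on its lower edge, in line with its slot and centred front to back. Set them down gently, let none topple over on the way, and leave the clear dust cup standing where it is.

Things in the scene. Friction and masses are not known exactly. Their poses are not given: they have to be found in the camera images.
- cassette_120: The largest filter cassette: a stiff grey plastic frame with white pleats, 120 mm wide, 122 mm high, 24 mm thick, about 190 g (varies by a quarter), standing on its lower edge on the counter at the start, loose. Origin: centre of its underside. x runs along its 120 mm width, y through its 24 mm thickness, z up. Plain flat faces, alike front and back, so it may be turned half round.
- cassette_100: The second largest filter cassette: a stiff grey plastic frame with white pleats, 100 mm wide, 108 mm high, 24 mm thick, about 150 g (varies by a quarter), standing on its lower edge on the counter at the start, loose. Origin: centre of its underside. x runs along its 100 mm width, y through its 24 mm thickness, z up. Plain flat faces, alike front and back, so it may be turned half round.
- cassette_80: The second smallest filter cassette: a stiff grey plastic frame with white pleats, 80 mm wide, 94 mm high, 24 mm thick, about 115 g (varies by a quarter), standing on its lower edge on the counter at the start, loose. Origin: centre of its underside. x runs along its 80 mm width, y through its 24 mm thickness, z up. Plain flat faces, alike front and back, so it may be turned half round.
- cassette_60: The smallest filter cassette: a stiff grey plastic frame with white pleats, 60 mm wide, 80 mm high, 24 mm thick, about 80 g (varies by a quarter), standing on its lower edge on the counter at the start, loose. Origin: centre of its underside. x runs along its 60 mm width, y through its 24 mm thickness, z up. Plain flat faces, alike front and back, so it may be turned half round.
- slot_a: Slot piece of the wooden dish rack, the left-most slot (+y end); fixed. Origin: centre of the flat seat for a cassette, 40 mm above the counter; x along the slot (116 mm, front to back; black rubber strip down its middle), y across it, z up. Four 10 mm pegs at x = +-20, y = +-26 mm rise 30 mm above the seat: 42 mm between pegs, both ends open. Next slot 68 to 92 mm away.
- slot_b: Slot piece of the wooden dish rack, second slot from the left; fixed. Origin: centre of the flat seat for a cassette, 40 mm above the counter; x along the slot (116 mm, front to back; black rubber strip down its middle), y across it, z up. Four 10 mm pegs at x = +-20, y = +-26 mm rise 30 mm above the seat: 42 mm between pegs, both ends open. Next slot 68 to 92 mm away.
- slot_c: Slot piece of the wooden dish rack, third slot from the left; fixed. Origin: centre of the flat seat for a cassette, 40 mm above the counter; x along the slot (116 mm, front to back; black rubber strip down its middle), y across it, z up. Four 10 mm pegs at x = +-20, y = +-26 mm rise 30 mm above the seat: 42 mm between pegs, both ends open. Next slot 68 to 92 mm away.
- slot_d: Slot piece of the wooden dish rack, the right-most slot (-y end); fixed. Origin: centre of the flat seat for a cassette, 40 mm above the counter; x along the slot (116 mm, front to back; black rubber strip down its middle), y across it, z up. Four 10 mm pegs at x = +-20, y = +-26 mm rise 30 mm above the seat: 42 mm between pegs, both ends open. Next slot 68 to 92 mm away.
- tower: The grey cyclone tower, 132 mm across and 310 mm tall with a ring of small cones and a carry handle, fixed, standing beyond the left or the right end of the rack (which end changes). Origin: centre of its underside; z up.
- dust_cup: The clear plastic dust cup, open at the top, 118 mm across and 150 mm tall, loose and not to be touched; it stands beyond the other end of the rack. Origin: centre of its underside; z up.
Mind the look-alikes: they are no part of the job. What is shaped like the cassette_80 but blue or purple is not meant.

How it is judged (in metres and radians):
At the end, for the whole second after the job is handed in: Each cassette stands in its own slot, largest to smallest from the slot nearest the tower: its origin within 15 mm of the slot's along the slot, 12 mm across, 6 mm in height; in line within 0.3 rad, upright within 0.12 rad, at rest (0.06 m/s, 1 rad/s) (((world y of tower above 0 m and (x of cassette_120 in the frame of slot_a between -0.015 and 0.015 m and y of cassette_120 in the frame of slot_a between -0.012 and 0.012 m and z of cassette_120 in the frame of slot_a between -0.006 and 0.006 m and angle between the x axis of cassette_120 and the x axis of slot_a, either way round below 0.3 rad) and (x of cassette_100 in the frame of slot_b between -0.015 and 0.015 m and y of cassette_100 in the frame of slot_b between -0.012 and 0.012 m and z of cassette_100 in the frame of slot_b between -0.006 and 0.006 m and angle between the x axis of cassette_100 and the x axis of slot_b, either way round below 0.3 rad) and (x of cassette_80 in the frame of slot_c between -0.015 and 0.015 m and y of cassette_80 in the frame of slot_c between -0.012 and 0.012 m and z of cassette_80 in the frame of slot_c between -0.006 and 0.006 m and angle between the x axis of cassette_80 and the x axis of slot_c, either way round below 0.3 rad) and (x of cassette_60 in the frame of slot_d between -0.015 and 0.015 m and y of cassette_60 in the frame of slot_d between -0.012 and 0.012 m and z of cassette_60 in the frame of slot_d between -0.006 and 0.006 m and angle between the x axis of cassette_60 and the x axis of slot_d, either way round below 0.3 rad)) or (world y of tower below 0 m and (x of cassette_120 in the frame of slot_d between -0.015 and 0.015 m and y of cassette_120 in the frame of slot_d between -0.012 and 0.012 m and z of cassette_120 in the frame of slot_d between -0.006 and 0.006 m and angle between the x axis of cassette_120 and the x axis of slot_d, either way round below 0.3 rad) and (x of cassette_100 in the frame of slot_c between -0.015 and 0.015 m and y of cassette_100 in the frame of slot_c between -0.012 and 0.012 m and z of cassette_100 in the frame of slot_c between -0.006 and 0.006 m and angle between the x axis of cassette_100 and the x axis of slot_c, either way round below 0.3 rad) and (x of cassette_80 in the frame of slot_b between -0.015 and 0.015 m and y of cassette_80 in the frame of slot_b between -0.012 and 0.012 m and z of cassette_80 in the frame of slot_b between -0.006 and 0.006 m and angle between the x axis of cassette_80 and the x axis of slot_b, either way round below 0.3 rad) and (x of cassette_60 in the frame of slot_a between -0.015 and 0.015 m and y of cassette_60 in the frame of slot_a between -0.012 and 0.012 m and z of cassette_60 in the frame of slot_a between -0.006 and 0.006 m and angle between the x axis of cassette_60 and the x axis of slot_a, either way round below 0.3 rad))) and angle between each of cassette_120, cassette_100, cassette_80, cassette_60's own z axis and vertical below 0.12 rad and linear speed of each of cassette_120, cassette_100, cassette_80, cassette_60 below 0.06 m/s and angular speed of each of cassette_120, cassette_100, cassette_80, cassette_60 below 1 rad/s); the robot touches nothing.
It fails at once if a cassette topples over (tilts more than 1 rad) (angle between any of cassette_120, cassette_100, cassette_80, cassette_60's own z axis and vertical above 1 rad).
It fails at once if a cassette is dropped or thrust into a slot (over 0.5 m/s within 30 mm of its seat) ((distance between cassette_120 and slot_a below 0.03 m and linear speed of cassette_120 above 0.5 m/s) or (distance between cassette_120 and slot_b below 0.03 m and linear speed of cassette_120 above 0.5 m/s) or (distance between cassette_120 and slot_c below 0.03 m and linear speed of cassette_120 above 0.5 m/s) or (distance between cassette_120 and slot_d below 0.03 m and linear speed of cassette_120 above 0.5 m/s) or (distance between cassette_100 and slot_a below 0.03 m and linear speed of cassette_100 above 0.5 m/s) or (distance between cassette_100 and slot_b below 0.03 m and linear speed of cassette_100 above 0.5 m/s) or (distance between cassette_100 and slot_c below 0.03 m and linear speed of cassette_100 above 0.5 m/s) or (distance between cassette_100 and slot_d below 0.03 m and linear speed of cassette_100 above 0.5 m/s) or (distance between cassette_80 and slot_a below 0.03 m and linear speed of cassette_80 above 0.5 m/s) or (distance between cassette_80 and slot_b below 0.03 m and linear speed of cassette_80 above 0.5 m/s) or (distance between cassette_80 and slot_c below 0.03 m and linear speed of cassette_80 above 0.5 m/s) or (distance between cassette_80 and slot_d below 0.03 m and linear speed of cassette_80 above 0.5 m/s) or (distance between cassette_60 and slot_a below 0.03 m and linear speed of cassette_60 above 0.5 m/s) or (distance between cassette_60 and slot_b below 0.03 m and linear speed of cassette_60 above 0.5 m/s) or (distance between cassette_60 and slot_c below 0.03 m and linear speed of cassette_60 above 0.5 m/s) or (distance between cassette_60 and slot_d below 0.03 m and linear speed of cassette_60 above 0.5 m/s)).
It fails at once if the dust cup is shifted more than 30 mm or tilted more than 0.3 rad (distance of dust_cup from where it was at the start of the episode above 0.03 m or angle between dust_cup's own z axis and vertical above 0.3 rad).
It also fails if it takes over 99 s, if anything falls off the work surface, if the arm or the gripper's body presses on something with over 40 N, if the wrist force passes 120 N, or if a joint passes its speed limit or range.

## Working session

There is one attempt and no reset: what is moved stays moved. The work goes in short steps, Python scripts to look and compute and a shell command to move; the robot and the scene stay as the last step left them, time stands still between calls to the robot, and variables do not carry over. Pictures are saved under pics/ and viewed, and the job is handed in when it is done.

```bash
ls -la; mkdir -p pics
python3 - <<'E'
from rig import env, imaging
import cv2, numpy as np
print(env.sense())
for n in ("side","top","wrist"):
    c=imaging.camera(n)
    cv2.imwrite(f"pics/{n}0.png",c["pixels"][:,:,::-1])
    print(n,{k:np.round(v,3).tolist() for k,v in c.items() if k!="pixels"})
E
```

```text
total 12
drwxr-xr-x  3 agent agent 4096 Dec  7 01:43 .
drwxr-xr-x 23 root  root  4096 Dec  7 01:43 ..
drwxr-xr-x  2 agent agent 4096 Dec  7 01:43 pics
{'time_s': 0.0, 'joint_pos': array([-1.40258532e+00,  3.51252436e-01,  1.65241584e+00,  2.26517274e-05,
        1.13904625e+00, -8.45944595e-02]), 'joint_vel': array([ 2.52820046e-05,  2.99201893e-04, -1.40780057e-04, -1.35424924e-03,
        9.66308233e-04, -1.15028778e-03]), 'effort': array([ 2.78406224e-03, -4.97319746e+01, -2.85249513e+01,  7.00505823e-02,
        2.57709331e-02, -1.09847338e-04]), 'eef_pos': array([ 137.54505947, -532.18621018,  218.09567648]), 'orientation': array([ 0.55875494,  0.43325414,  0.55932898, -0.43270644]), 'contact_force': array([ 0.03314645,  0.30009955, -0.25521067]), 'moment': array([-0.03641403,  0.00988879, -0.05903575]), 'width': 92.8527738619507}
side {'camera_matrix': [[429.232, 0.0, 259.388], [0.0, 429.232, 190.673], [0.0, 0.0, 1.0]], 'extrinsics': [[-0.987, 0.122, -0.101, 403.272], [-0.159, -0.753, 0.638, 714.306], [0.002, 0.646, 0.763, 942.095], [0.0, 0.0, 0.0, 1.0]]}
top {'camera_matrix': [[411.52, 0.0, 257.786], [0.0, 411.52, 196.423], [0.0, 0.0, 1.0]], 'extrinsics': [[0.017, 0.994, -0.106, 414.947], [-1.0, 0.017, 0.007, -12.072], [0.009, 0.106, 0.994, 1225.262], [0.0, 0.0, 0.0, 1.0]]}
wrist {'camera_matrix': [[297.319, 0.0, 259.435], [0.0, 297.319, 190.106], [0.0, 0.0, 1.0]], 'T_tool_cam': [[0.0, 0.302, -0.953, -166.588], [-0.001, 0.953, 0.302, 85.646], [1.0, 0.001, 0.001, 0.673], [0.0, 0.0, 0.0, 1.0]]}
```

View pics/side0.png

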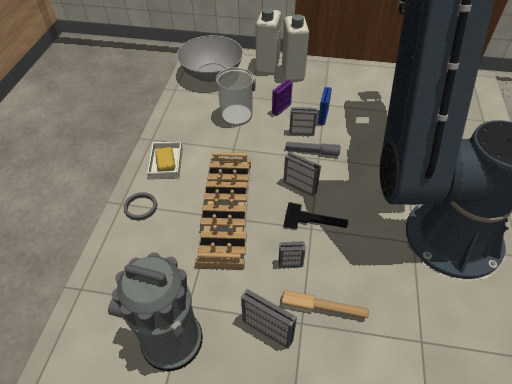

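View pics/top0.png

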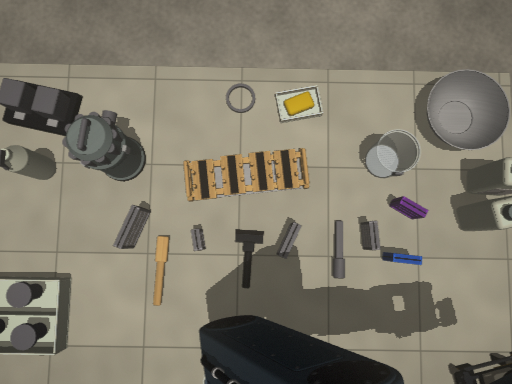

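View pics/wrist0.png

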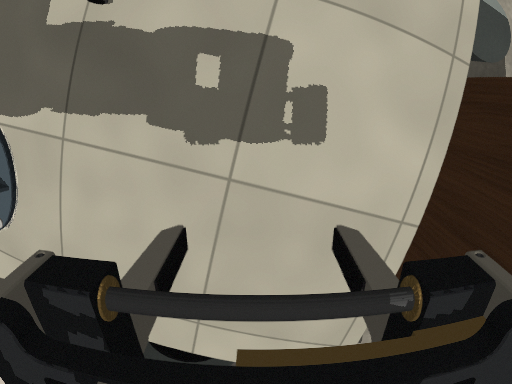

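The tower is at the left (+y), top image (105,150), so cassette_120 goes in slot_a and cassette_60 in slot_d. Candidates in the top view are the grey cassettes at (132,226), (289,237), (370,235) and (198,238). The look-alikes are blue at (402,259) and purple at (408,207). I'll check close crops before choosing.

```bash
cat > h.py <<'E'
import numpy as np, cv2
from rig import env, imaging
def cam(n):
    c=imaging.camera(n); return c["pixels"][:,:,::-1].copy(), np.array(c["camera_matrix"]), np.array(c["extrinsics"])
def ray(K,E,u,v):
    d=np.array([(u-K[0,2])/K[0,0],-(v-K[1,2])/K[1,1],-1.0]); return E[:3,3],E[:3,:3]@d
def onz(K,E,u,v,z):
    o,d=ray(K,E,u,v); return o+d*(z-o[2])/d[2]
def proj(K,E,P):
    p=np.linalg.inv(E)@np.append(P,1); return np.array([K[0,2]+K[0,0]*p[0]/-p[2],K[1,2]-K[1,1]*p[1]/-p[2]])
def crop(im,x,y,w,h,s,f):
    c=cv2.resize(im[y:y+h,x:x+w],None,fx=s,fy=s,interpolation=cv2.INTER_CUBIC)
    for i in range(0,w,10):
        cv2.putText(c,str(x+i),(i*s,8),0,.28,(0,0,255),1) if i%20==0 else 0; cv2.line(c,(i*s,8),(i*s,14),(0,0,255),1)
    for j in range(0,h,10):
        cv2.putText(c,str(y+j),(0,j*s+4),0,.28,(0,0,255),1); 
    cv2.imwrite(f,c)
E
python3 - <<'E'
from h import *
im=cv2.imread('pics/top0.png'); 
crop(im,100,190,130,75,6,'pics/t_a.png'); crop(im,270,190,130,75,6,'pics/t_b.png'); crop(im,170,140,150,65,5,'pics/t_r.png')
im=cv2.imread('pics/side0.png'); crop(im,230,75,120,130,4,'pics/s_a.png'); crop(im,230,235,100,115,5,'pics/s_b.png'); crop(im,185,145,75,130,4,'pics/s_r.png')
E
```

```text
(no output)
```

View pics/t_a.png

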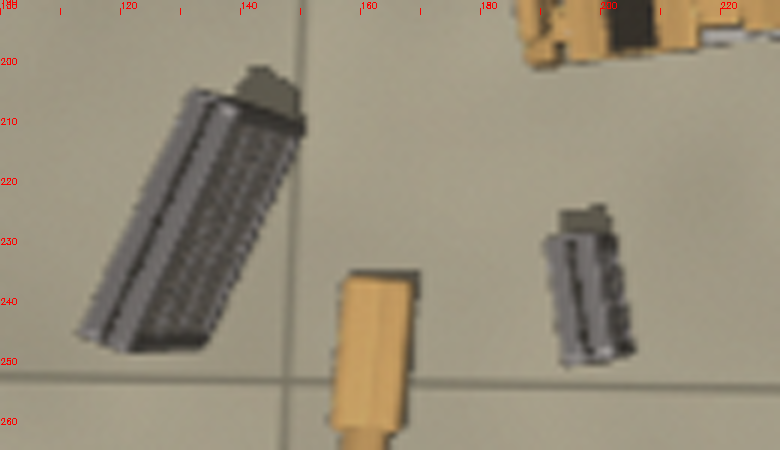

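View pics/t_b.png

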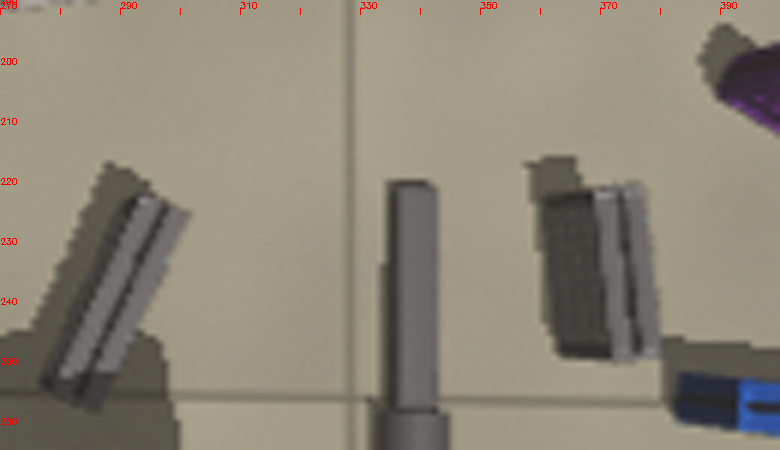

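View pics/t_r.png

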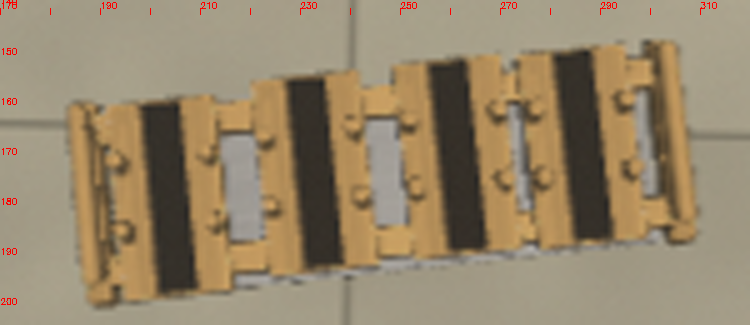

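View pics/s_a.png

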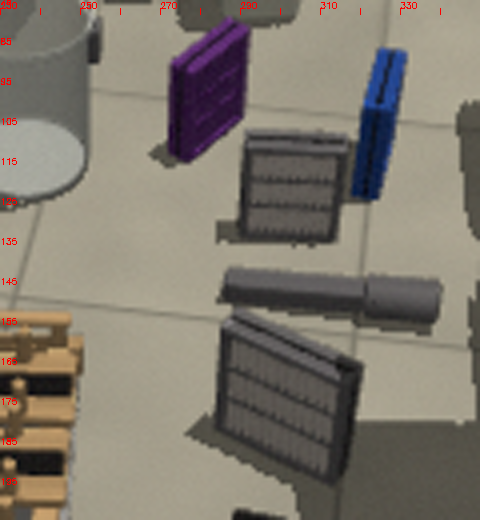

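View pics/s_b.png

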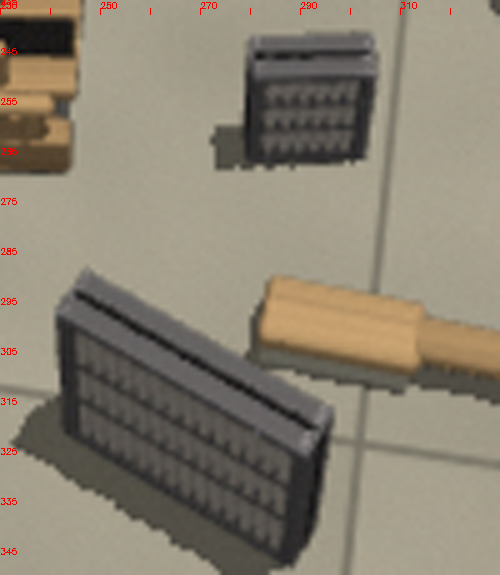

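View pics/s_r.png

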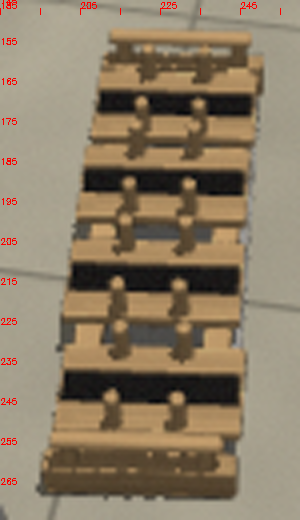

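The top view shows four grey cassettes, and blue and purple are clearly the look-alikes. By top-edge length they are 120 at (126,226), 60 at (197,240), 100 at (289,238) and 80 at (374,235). Next I'll measure the poses and the slots.

```bash
cat > m.py <<'E'
from h import *
def go():
    out={}
    top=cam('top'); side=cam('side')
    return top,side
if __name__=="__main__":
    (ti,tK,tE),(si,sK,sE)=go()
    S={'120':(122,[(136,206),(117,247)]),'100':(108,[(297,224),(284,254)]),'80':(94,[(372.5,221),(375.5,249)]),'60':(80,[(195.3,229.5),(198.3,250)])}
    for k,(z,p) in S.items():
        a,b=[onz(tK,tE,*q,z) for q in p]; c=(a+b)/2;d=a-b
        print(k,'top',c.round(1),'len',np.linalg.norm(d).round(1),'yaw',np.degrees(np.arctan2(d[1],d[0])).round(1))
    S={'120':(122,[(247,290.5),(293.5,319.5)]),'100':(108,[(288,154),(318,166)]),'80':(94,[(291.5,109.3),(316,111)]),'60':(80,[(280.5,245),(304.5,245)])}
    for k,(z,p) in S.items():
        a,b=[onz(sK,sE,*q,z) for q in p]; c=(a+b)/2;d=a-b
        print(k,'side',c.round(1),'len',np.linalg.norm(d).round(1),'yaw',np.degrees(np.arctan2(d[1],d[0])).round(1))
    for n,im,K,E,(x0,y0,x1,y1) in (('top',ti,tK,tE,(185,145,310,205)),('side',si,sK,sE,(195,155,250,270))):
        m=(im.max(2)<62).astype(np.uint8); M=np.zeros_like(m); M[y0:y1,x0:x1]=m[y0:y1,x0:x1]
        if n=='side': M=cv2.morphologyEx(M,cv2.MORPH_OPEN,np.ones((2,2),np.uint8))
        cs,_=cv2.findContours(M,cv2.RETR_EXTERNAL,cv2.CHAIN_APPROX_NONE)
        for c in sorted(cs,key=cv2.contourArea)[-6:]:
            if cv2.contourArea(c)<60: continue
            P=np.array([onz(K,E,*q,40)[:2] for q in c[:,0]],np.float32)
            (cx,cy),(w,h),a=cv2.minAreaRect(P); b=cv2.boxPoints(((cx,cy),(w,h),a)); e=b[1]-b[0] if np.linalg.norm(b[1]-b[0])>np.linalg.norm(b[2]-b[1]) else b[2]-b[1]
            print(n,'strip',round(cx,1),round(cy,1),round(w,1),round(h,1),'yaw',round((np.degrees(np.arctan2(e[1],e[0]))+90)%180-90,1))
E
python3 m.py
```

```text
120 top [445.7 329.  122. ] len 118.8 yaw -22.3
100 top [ 419.7 -110.3  108. ] len 88.3 yaw -23.0
80 top [ 434.5 -340.6   94. ] len 76.7 yaw 5.4
60 top [413.4 146.5  80. ] len 57.1 yaw 10.2
120 side [442.8 326.4 122. ] len 113.3 yaw -24.8
100 side [ 415.  -110.2  108. ] len 90.5 yaw -20.9
80 side [ 432.5 -337.8   94. ] len 75.3 yaw 3.0
60 side [413.  147.7  80. ] len 57.1 yaw 9.2
top strip 616.7 -29.2 109.5 19.1 yaw 7.2
top strip 625.3 -101.8 107.3 19.5 yaw 7.5
top strip 605.9 54.0 107.6 19.3 yaw 7.0
top strip 589.6 138.5 107.4 19.3 yaw 7.3
side strip 600.4 58.3 109.0 20.7 yaw 7.2
side strip 584.9 141.6 108.3 20.8 yaw 9.2
```

```bash
cat >> h.py <<'E'
from scipy.spatial.transform import Rotation as R
def pose():
    s=env.sense(); q=s['orientation']; r=R.from_quat([q[1],q[2],q[3],q[0]]); return s,np.array(s['eef_pos']),r
def plan(x,y,yaw,z):
    "shift (fraction) and turn to bring TCP to x,y,z with tool down and jaws across a cassette whose x axis is at yaw deg"
    s,p,r=pose(); X=r.as_matrix()
    best=None
    for k in (0,180):
        a=np.radians(yaw+90+k); zt=np.array([np.cos(a),np.sin(a),0]); xt=np.array([0,0,-1.]); yt=np.cross(zt,xt)
        rv=(R.from_matrix(np.c_[xt,yt,zt])*r.inv()).as_rotvec()/np.radians(90)
        print('  turn frac',rv.round(3),'| j6',s['joint_pos'][5].round(2))
    print('t',round(s['time_s'],2),'tcp',p.round(1),'w',round(s['width'],1),'F',np.array(s['contact_force']).round(1),'shift frac',((np.array([x,y,z])-p)/400).round(3))
def wrist():
    s,p,r=pose(); c=imaging.camera('wrist'); T=np.eye(4); T[:3,:3]=r.as_matrix(); T[:3,3]=p
    return c['pixels'][:,:,::-1].copy(),np.array(c['camera_matrix']),T@np.array(c['T_tool_cam'])
def wz(K,E,u,v,z):
    a=np.array([u-K[0,2],v-K[1,2]]); rr=np.hypot(*a); th=rr/K[0,0]; a=a/max(rr,1e-9)
    d=E[:3,:3]@np.array([np.sin(th)*a[0],-np.sin(th)*a[1],-np.cos(th)]); return E[:3,3]+d*(z-E[2,3])/d[2]
def wproj(K,E,P):
    q=(np.linalg.inv(E)@np.append(P,1))[:3]; th=np.arctan2(np.hypot(q[0],q[1]),-q[2]); a=np.array([q[0],-q[1]])/np.hypot(q[0],q[1])
    return K[:2,2]+K[0,0]*th*a
E
python3 - <<'E'
from h import *
s,p,r=pose(); print(r.as_matrix().round(2))
plan(433,-339,4.2,220)
im,tK,tE=cam('top'); im,sK,sE=cam('side')
print('tower base',onz(sK,sE,170,338,0),'top',onz(tK,tE,97,140,290), onz(sK,sE,149,275,300)); print('cup',onz(tK,tE,382,161,0),onz(sK,sE,237,114,0)); print('blue',onz(tK,tE,382,256,94),onz(tK,tE,422,260,94))
E
```

```text
[[-0.    0.97  0.25]
 [ 0.    0.25 -0.97]
 [-1.    0.   -0.  ]]
  turn frac [ 0.    -0.     1.886] | j6 -0.08
  turn frac [-0.    -0.    -0.114] | j6 -0.08
t 0.25 tcp [ 137.6 -532.4  218.4] w 93.2 F [-0.2 -0.2 -0.4] shift frac [0.739 0.483 0.004]
tower base [656.53310324 382.7539101    0.        ] top [638.96858831 355.15199957 290.        ] [642.01813437 390.16633362 300.        ]
cup [ 659.74979439 -395.1620856     0.        ] [ 657.12222921 -397.78022644    0.        ]
blue [ 377.65303305 -361.74554749   94.        ] [ 368.62283596 -471.0308806    94.        ]
```

```bash
python3 -m creep '[[80,[0.123,0.08,0],[0,0,-0.02]],[80,[0.123,0.08,0],[0,0,-0.02]],[80,[0.123,0.08,0],[0,0,-0.02]],[80,[0.123,0.08,0],[0,0,-0.02]],[80,[0.123,0.08,0],[0,0,-0.02]],[80,[0.11,0.08,0],[0,0,-0.02]],[80,[0,0,0],[0,0,0]]]'
python3 - <<'E'
from h import *
plan(433,-339,4.2,220)
im,K,E=wrist(); np.savez('w1.npz',K=K,E=E); cv2.imwrite('pics/w1.png',im)
E
```

```text
time_s: 1.23
eef_pos: [435.1, -333.8, 218.7]
orientation: [0.514, 0.486, 0.513, -0.486]
contact_force: [-0.8, 0.1, -0.5]
width: 79.6
  turn frac [ 1.000e-03 -1.000e-03 -1.989e+00] | j6 0.78
  turn frac [0.001 0.001 0.011] | j6 0.78
t 1.23 tcp [ 435.1 -333.8  218.7] w 79.6 F [-0.8  0.1 -0.5] shift frac [-0.005 -0.013  0.003]
```

View pics/w1.png

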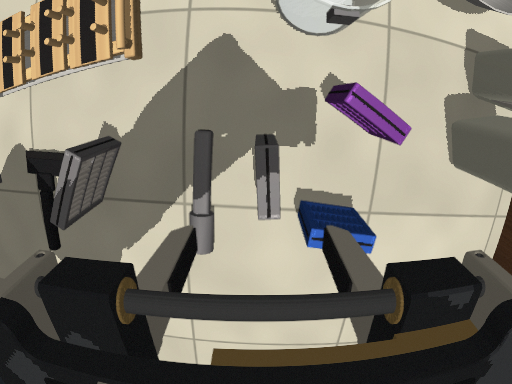

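Wrist view: cassette_80 (grey) is at (267,177), with its slit running from (266,136) to (269,217). Blue is at (337,228) and purple at (368,113), both to be left alone.

Run:
```python
from h import *
f=np.load('w1.npz');K,E=f['K'],f['E']; im=cv2.imread('pics/w1.png'); crop(im,225,120,90,115,5,'pics/w1c.png')
a=wz(K,E,266,135.5,94);b=wz(K,E,269,217.5,94);d=a-b
print((a+b)/2,np.linalg.norm(d),np.degrees(np.arctan2(d[1],d[0])))
```

```text
[ 441.9861695  -342.23390206   94.        ] 86.82263604767269 5.549138200772158
```

View pics/w1c.png

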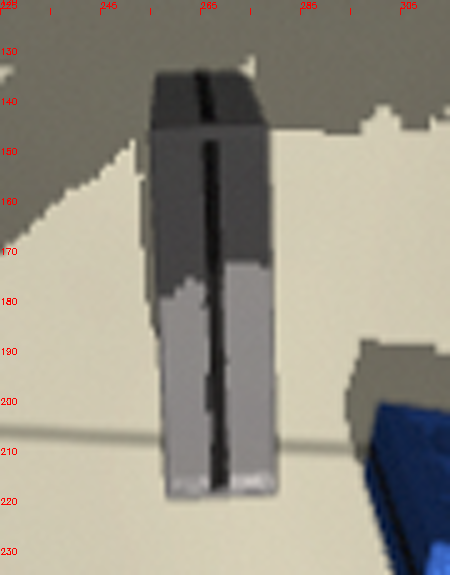

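```bash
cat >> h.py <<'E'
def seg(K,E,p,q,z):
    a=wz(K,E,*p,z);b=wz(K,E,*q,z);d=a-b
    print('centre',((a+b)/2).round(1),'len',np.linalg.norm(d).round(1),'yaw',np.degrees(np.arctan2(d[1],d[0])).round(1)); return (a+b)/2
E
python3 - <<'E'
from h import *
f=np.load('w1.npz');K,E=f['K'],f['E']
seg(K,E,(266.7,145.2),(269,218.3),94)
plan(434.5,-342,5.2,65)
E
```

```text
centre [ 436.7 -342.9   94. ] len 78.0 yaw 5.3
  turn frac [ 1.000e-03 -1.000e-03 -1.977e+00] | j6 0.77
  turn frac [0.001 0.    0.023] | j6 0.77
t 1.27 tcp [ 433.9 -334.8  218.6] w 80.1 F [-0.6 -0.3  0.5] shift frac [ 0.001 -0.018 -0.384]
```

```bash
python3 -m creep '[[80,[0.003,-0.017,-0.06],[0,0,0.022]],[80,[0,0,-0.12],[0,0,0]],[80,[0,0,-0.12],[0,0,0]],[80,[0,0,-0.08],[0,0,0]],[80,[0,0,-0.03],[0,0,0]],[80,[0,0,0],[0,0,0]]]'
python3 - <<'E'
from h import *
plan(435.5,-341.5,5.2,52)
im,K,E=wrist(); cv2.imwrite('pics/w2.png',im)
E
```

```text
time_s: 2.02
eef_pos: [430.1, -347.3, 51.9]
orientation: [0.522, 0.478, 0.519, -0.479]
contact_force: [0.4, -0.1, 0.1]
width: 80.0
  turn frac [ 0.002 -0.005 -1.997] | j6 0.72
  turn frac [0.003 0.001 0.003] | j6 0.72
t 2.02 tcp [ 430.1 -347.3   51.9] w 80.0 F [ 0.4 -0.1  0.1] shift frac [0.013 0.015 0.   ]
```

View pics/w2.png

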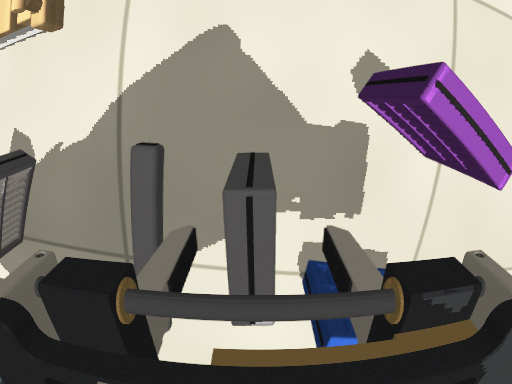

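Wrist view: cassette_80 is between the fingers at column 250, and blue at (325,300) is clear. I'll nudge the tool over and then close.

```bash
python3 -m creep '[[80,[0.012,0.015,0],[0,0,0.003]],[50,[0,0,0],[0,0,0]],[50,[0,0,0],[0,0,0]]]'
python3 - <<'E'
from h import *
plan(435.5,-341.5,5.2,52)
E
```

```text
time_s: 2.45
eef_pos: [436.8, -342.2, 55.5]
orientation: [0.526, 0.476, 0.518, -0.478]
contact_force: [-0.4, -0.4, 0.3]
width: 64.5
  turn frac [ 0.006 -0.008 -2.   ] | j6 0.73
  turn frac [0.005 0.004 0.   ] | j6 0.73
t 2.45 tcp [ 436.8 -342.2   55.5] w 64.5 F [-0.4 -0.4  0.3] shift frac [-0.003  0.002 -0.009]
```

```bash
python3 -m creep '[[30,[0,0,-0.008],[0.005,0.004,0]],[10,[0,0,0],[0,0,0]],[10,[0,0,0],[0,0,0]],[10,[0,0,0],[0,0,0]],[10,[0,0,0],[0,0,0]],[10,[0,0,0],[0,0,0]]]'
python3 - <<'E'
from h import *
plan(616,-28,7.2,200)
E
```

```text
time_s: 3.2
eef_pos: [436.9, -342.3, 52.3]
orientation: [0.522, 0.477, 0.522, -0.477]
contact_force: [0.1, 0.4, -1.6]
width: 23.7
  turn frac [-0.    -0.    -1.978] | j6 0.73
  turn frac [ 0.    -0.     0.022] | j6 0.73
t 3.2 tcp [ 436.9 -342.3   52.3] w 23.7 F [ 0.1  0.4 -1.6] shift frac [0.448 0.786 0.369]
```

```bash
python3 -m creep '[[10,[0,0,0.04],[0,0,0]],[10,[0,0,0.09],[0,0,0]],[10,[0,0,0.12],[0,0,0]],[10,[0.02,0.04,0.1],[0,0,0]],[10,[0.055,0.12,0],[0,0,0.005]],[10,[0.055,0.12,0],[0,0,0.005]],[10,[0.055,0.12,0],[0,0,0.005]],[10,[0.055,0.12,0],[0,0,0.005]],[10,[0.055,0.12,0],[0,0,0]],[10,[0.04,0.1,0],[0,0,0]]]'; python3 -m creep '[[10,[0,0,0],[0,0,0]],[10,[0,0,0],[0,0,0]]]'
python3 - <<'E'
from h import *
plan(616,-28,7.2,200)
im,K,E=wrist(); np.savez('w3.npz',K=K,E=E); cv2.imwrite('pics/w3.png',im)
E
```

```text
time_s: 4.45
eef_pos: [572.5, -38.8, 207.5]
orientation: [0.531, 0.471, 0.526, -0.469]
contact_force: [-0.1, -0.5, -1.4]
width: 23.8
time_s: 4.7
eef_pos: [572.9, -36.6, 209.0]
orientation: [0.532, 0.47, 0.526, -0.468]
contact_force: [0.3, 0.1, -1.7]
width: 24.0
  turn frac [ 0.008 -0.003 -1.997] | j6 1.31
  turn frac [0.002 0.005 0.003] | j6 1.31
t 4.7 tcp [572.9 -36.6 209. ] w 24.0 F [ 0.3  0.1 -1.7] shift frac [ 0.108  0.021 -0.022]
```

View pics/w3.png

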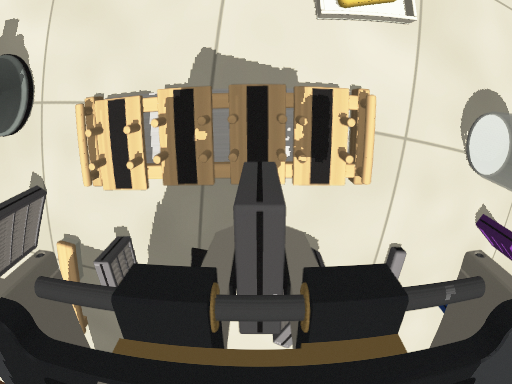

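Wrist view over the rack: the strips are a (121,143), b (185,137), c (257,124, lower end hidden by the held cassette) and d (321,135). The cassette_80 top is at (260,250).

```bash
cat >> h.py <<'E'
def strips(im,K,E,box=(80,80,380,195),th=55,amin=300):
    x0,y0,x1,y1=box; m=(im.max(2)<th).astype(np.uint8); M=np.zeros_like(m); M[y0:y1,x0:x1]=m[y0:y1,x0:x1]
    M=cv2.morphologyEx(M,cv2.MORPH_OPEN,np.ones((3,3),np.uint8))
    cs,_=cv2.findContours(M,cv2.RETR_EXTERNAL,cv2.CHAIN_APPROX_NONE)
    for c in sorted(cs,key=lambda c:c[:,0,0].mean()):
        if cv2.contourArea(c)<amin: continue
        P=np.array([wz(K,E,*q,40)[:2] for q in c[:,0]],np.float32)
        (cx,cy),wh,a=cv2.minAreaRect(P); b=cv2.boxPoints(((cx,cy),wh,a)); e=max(b[1]-b[0],b[2]-b[1],key=np.linalg.norm)
        print('strip px',c[:,0].mean(0).round(),'xy',round(cx,1),round(cy,1),np.round(wh,1),'yaw',round((np.degrees(np.arctan2(e[1],e[0]))+90)%180-90,1))
E
python3 - <<'E'
from h import *
f=np.load('w3.npz');K,E=f['K'],f['E']; im=cv2.imread('pics/w3.png'); strips(im,K,E)
crop(im,220,75,160,240,3,'pics/w3c.png')
E
```

```text
strip px [119. 144.] xy 591.7 138.5 [109.4  22.6] yaw 7.0
strip px [185. 136.] xy 607.5 53.8 [110.8  23.5] yaw 7.2
strip px [258. 138.] xy 611.2 -30.3 [125.7  23.1] yaw 6.8
strip px [321. 136.] xy 626.3 -102.5 [108.9  23.1] yaw 7.3
```

View pics/w3c.png

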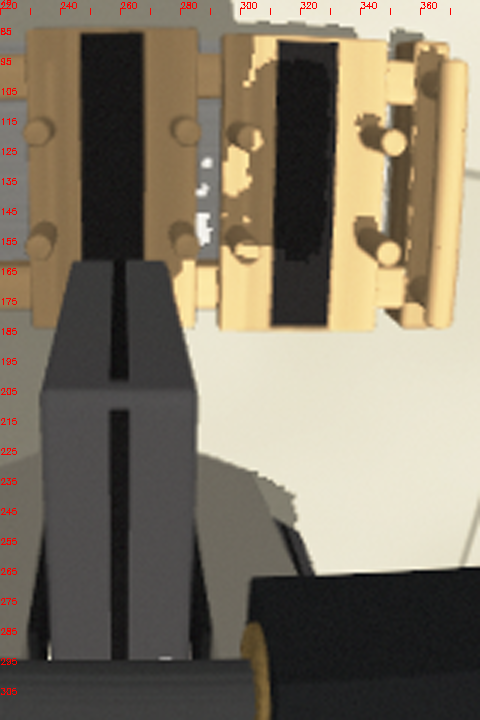

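Run:
```python
from h import *
f=np.load('w3.npz');K,E=f['K'],f['E']
P=wz(K,E,260,204,209+42); Q=wz(K,E,259.5,162,209-52)
u=np.array([np.cos(np.radians(7)),np.sin(np.radians(7))]);t=np.array([572.9,-36.6])
for p in (P,Q): d=p[:2]-t; print(p.round(1),'along',(d@u).round(1),'across',(d@[-u[1],u[0]]).round(1))
plan(617.5,-29.5,7.2,200)
```

```text
[611.9 -32.3 251. ] along 39.3 across -0.5
[611.6 -32.6 157. ] along 38.9 across -0.7
  turn frac [ 0.009 -0.003 -1.997] | j6 1.31
  turn frac [0.002 0.006 0.003] | j6 1.31
t 4.75 tcp [572.9 -36.7 209. ] w 23.8 F [-0.5  0.8 -0.5] shift frac [ 0.112  0.018 -0.023]
```

```bash
python3 -m creep '[[10,[0.06,0.01,0],[0.002,0.005,0.003]],[10,[0.052,0.008,-0.02],[0,0,0]],[10,[0,0,0],[0,0,0]]]'
python3 - <<'E'
from h import *
plan(618,-29.5,7.2,95)
E
```

```text
time_s: 5.12
eef_pos: [617.7, -32.9, 202.0]
orientation: [0.53, 0.469, 0.529, -0.469]
contact_force: [-0.6, -0.6, -2.1]
width: 24.1
  turn frac [ 1.000e-03 -0.000e+00 -1.997e+00] | j6 1.32
  turn frac [0.    0.    0.003] | j6 1.32
t 5.12 tcp [617.7 -32.9 202. ] w 24.1 F [-0.6 -0.6 -2.1] shift frac [ 0.001  0.008 -0.268]
```

```bash
python3 -m creep '[[10,[0.001,0.008,-0.05],[0,0,0.003]],[10,[0,0,-0.09],[0,0,0]],[10,[0,0,-0.06],[0,0,0]],[10,[0,0,-0.03],[0,0,0]],[10,[0,0,0],[0,0,0]]]'
python3 - <<'E'
from h import *
plan(618,-29.5,7.2,93)
E
```

```text
time_s: 5.75
eef_pos: [615.3, -33.9, 110.8]
orientation: [0.53, 0.469, 0.529, -0.468]
contact_force: [0.1, -0.1, -1.0]
width: 23.8
  turn frac [ 2.000e-03 -1.000e-03 -1.998e+00] | j6 1.32
  turn frac [0.001 0.002 0.002] | j6 1.32
t 5.75 tcp [615.3 -33.9 110.8] w 23.8 F [ 0.1 -0.1 -1. ] shift frac [ 0.007  0.011 -0.044]
```

```bash
python3 -m creep '[[10,[0.007,0.011,0],[0,0,0.002]],[10,[0,0,-0.02],[0,0,0]],[10,[0,0,-0.012],[0,0,0]],[10,[0,0,0],[0,0,0]]]'
python3 - <<'E'
from h import *
plan(618,-29.5,7.2,92)
E
```

```text
time_s: 6.25
eef_pos: [619.3, -29.4, 99.8]
orientation: [0.532, 0.469, 0.528, -0.467]
contact_force: [-1.1, -0.3, -0.9]
width: 23.9
  turn frac [ 0.006 -0.002 -2.   ] | j6 1.32
  turn frac [0.001 0.004 0.   ] | j6 1.32
t 6.25 tcp [619.3 -29.4  99.8] w 23.9 F [-1.1 -0.3 -0.9] shift frac [-0.003 -0.    -0.019]
```

```bash
python3 -m creep '[[10,[-0.001,0,-0.012],[0.001,0.004,0]],[10,[0,0,-0.01],[0,0,0]],[10,[0,0,-0.006],[0,0,0]]]'
python3 - <<'E'
from h import *
plan(618,-29.5,7.2,92)
E
```

```text
time_s: 6.62
eef_pos: [619.2, -29.4, 92.2]
orientation: [0.53, 0.468, 0.53, -0.468]
contact_force: [-15.3, 1.4, 34.8]
width: 23.8
  turn frac [-0. -0. -2.] | j6 1.32
  turn frac [ 0. -0.  0.] | j6 1.32
t 6.62 tcp [619.2 -29.4  92.2] w 23.8 F [-15.3   1.4  34.8] shift frac [-0.003 -0.    -0.   ]
```

```bash
python3 -m creep '[[10,[0,0,0.003],[0,0,0]]]'; python3 -m creep '[[35,[0,0,0],[0,0,0]],[50,[0,0,0],[0,0,0]],[50,[0,0,0],[0,0,0]]]'
python3 - <<'E'
from h import *
plan(618,-29.5,7.2,92)
im,K,E=wrist(); np.savez('w4.npz',K=K,E=E); cv2.imwrite('pics/w4.png',im)
E
```

```text
time_s: 6.75
eef_pos: [619.3, -29.4, 93.8]
orientation: [0.53, 0.468, 0.53, -0.468]
contact_force: [-0.5, -0.3, -1.3]
width: 24.2
time_s: 7.12
eef_pos: [619.4, -29.5, 93.5]
orientation: [0.53, 0.468, 0.53, -0.468]
contact_force: [-0.6, -0.2, 0.4]
width: 48.1
  turn frac [ 0. -0. -2.] | j6 1.32
  turn frac [0. 0. 0.] | j6 1.32
t 7.12 tcp [619.4 -29.5  93.5] w 48.1 F [-0.6 -0.2  0.4] shift frac [-0.004  0.    -0.004]
```

View pics/w4.png

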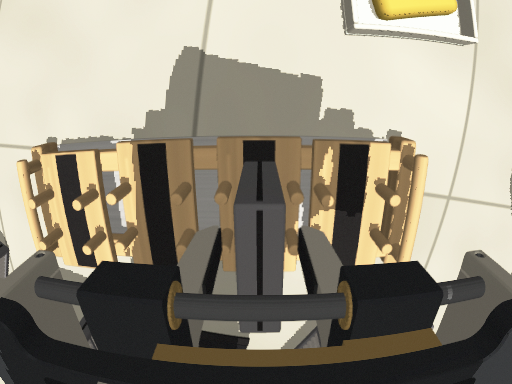

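The wrist view shows cassette_80 upright in slot c and centred between its pegs. I'll lift off and head for cassette_100.

```bash
python3 -m creep '[[50,[0,0,0.06],[0,0,0]],[50,[0,0,0.12],[0,0,0]],[60,[0,0,0.12],[0,0,0]],[80,[-0.12,-0.05,0.01],[0,0,-0.08]],[80,[-0.12,-0.05,0],[0,0,-0.08]],[80,[-0.12,-0.05,0],[0,0,-0.08]],[80,[-0.12,-0.05,0],[0,0,-0.08]],[80,[0,0,0],[0,0,0]]]'
python3 - <<'E'
from h import *
plan(418,-110,-22,220)
im,K,E=wrist(); np.savez('w5.npz',K=K,E=E); cv2.imwrite('pics/w5.png',im)
E
```

```text
time_s: 8.18
eef_pos: [421.3, -111.0, 219.9]
orientation: [0.393, 0.588, 0.393, -0.588]
contact_force: [0.3, 0.4, -0.2]
width: 79.9
  turn frac [ 1.000e-03 -0.000e+00 -1.994e+00] | j6 1.6
  turn frac [0.    0.001 0.006] | j6 1.6
t 8.18 tcp [ 421.3 -111.   219.9] w 79.9 F [ 0.3  0.4 -0.2] shift frac [-0.008  0.002  0.   ]
```

View pics/w5.png

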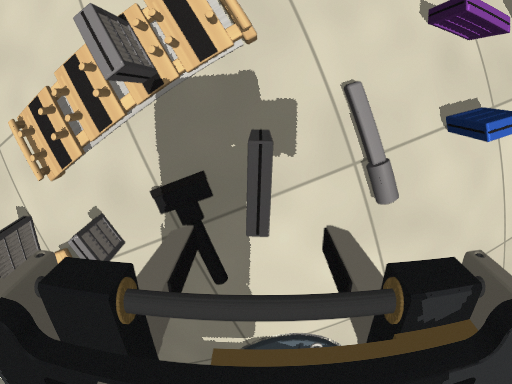

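Run:
```python
from h import *
im=cv2.imread('pics/w5.png'); crop(im,230,120,60,125,5,'pics/w5c.png')
```

```text
(no output)
```

View pics/w5c.png

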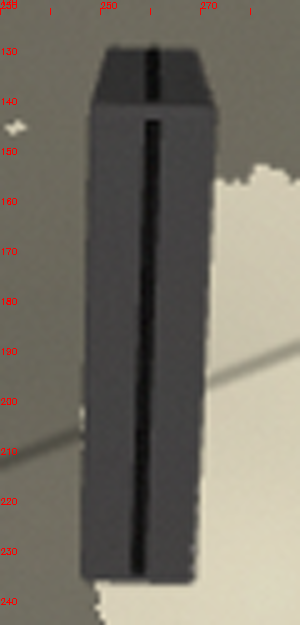

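Run:
```python
from h import *
f=np.load('w5.npz');K,E=f['K'],f['E']
c=seg(K,E,(260.7,140.5),(257.5,236),108)
plan(c[0],c[1],-24.5,64)
```

```text
centre [ 418.9 -109.3  108. ] len 99.2 yaw -24.4
  turn frac [-0.002  0.     1.977] | j6 1.6
  turn frac [ 0.     0.001 -0.023] | j6 1.6
t 8.22 tcp [ 422.8 -110.8  220.1] w 80.1 F [-0.4 -0.4  0.9] shift frac [-0.01   0.004 -0.39 ]
```

```bash
python3 -m creep '[[80,[-0.009,0.003,-0.06],[0,0,-0.022]],[80,[0,0,-0.12],[0,0,0]],[80,[0,0,-0.11],[0,0,0]],[80,[0,0,-0.07],[0,0,0]],[80,[0,0,-0.02],[0,0,0]],[80,[0,0,0],[0,0,0]]]'
python3 - <<'E'
from h import *
plan(419,-109.5,-24,64)
E
```

```text
time_s: 8.98
eef_pos: [426.1, -108.6, 64.8]
orientation: [0.388, 0.595, 0.383, -0.591]
contact_force: [0.3, -0.2, 0.2]
width: 80.1
  turn frac [-0.009  0.002  1.999] | j6 1.63
  turn frac [ 0.001  0.006 -0.001] | j6 1.63
t 8.97 tcp [ 426.1 -108.6   64.8] w 80.1 F [ 0.3 -0.2  0.2] shift frac [-0.018 -0.002 -0.002]
```

```bash
python3 -m creep '[[70,[-0.017,-0.002,-0.001],[0.001,0.006,0]],[50,[0,0,0],[0,0,0]],[50,[0,0,0],[0,0,0]]]'
python3 - <<'E'
from h import *
plan(419,-109.5,-24,64)
im,K,E=wrist(); cv2.imwrite('pics/w6.png',im)
E
```

```text
time_s: 9.35
eef_pos: [420.5, -109.9, 66.6]
orientation: [0.387, 0.593, 0.385, -0.592]
contact_force: [0.3, -0.8, -0.6]
width: 54.6
  turn frac [-0.003  0.002  1.999] | j6 1.63
  turn frac [ 0.001  0.002 -0.001] | j6 1.63
t 9.35 tcp [ 420.5 -109.9   66.6] w 54.6 F [ 0.3 -0.8 -0.6] shift frac [-0.004  0.001 -0.007]
```

View pics/w6.png

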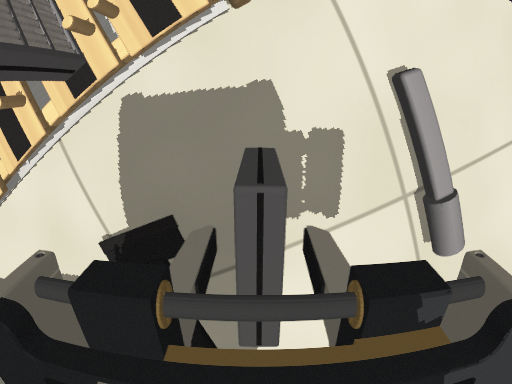

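Cassette_100 is centred between the fingers at column 260, so I'll close.

```bash
python3 -m creep '[[30,[-0.003,0,-0.006],[0.001,0.002,0]],[10,[0,0,0],[0,0,0]],[10,[0,0,0],[0,0,0]],[10,[0,0,0],[0,0,0]],[10,[0,0,0],[0,0,0]]]'
python3 - <<'E'
from h import *
plan(607,54,7.2,240)
E
```

```text
time_s: 10.02
eef_pos: [419.3, -110.0, 64.2]
orientation: [-0.386, -0.592, -0.386, 0.593]
contact_force: [-0.2, -0.5, 0.1]
width: 23.7
  turn frac [-0.    -0.    -1.655] | j6 1.62
  turn frac [ 0.    -0.     0.345] | j6 1.62
t 10.03 tcp [ 419.3 -110.    64.2] w 23.7 F [-0.2 -0.5  0.1] shift frac [0.469 0.41  0.439]
```

```bash
python3 -m creep '[[10,[0,0,0.04],[0,0,0]],[10,[0,0,0.1],[0,0,0]],[10,[0,0,0.13],[0,0,0]],[10,[0,0,0.12],[0,0,0]],[10,[0.085,0.1,0.03],[0,0,0.085]],[10,[0.085,0.1,0],[0,0,0.085]],[10,[0.085,0.1,0],[0,0,0.085]],[10,[0.085,0.09,0],[0,0,0.085]],[10,[0,0,0],[0,0,0]]]';  python3 - <<'E'
from h import *
plan(607,54,7.2,240)
im,K,E=wrist(); np.savez('w7.npz',K=K,E=E); cv2.imwrite('pics/w7.png',im)
E
```

```text
time_s: 11.15
eef_pos: [556.7, 51.8, 236.9]
orientation: [0.532, 0.465, 0.532, -0.467]
contact_force: [0.1, -0.6, -2.2]
width: 24.0
  turn frac [0.002 0.002 1.996] | j6 1.45
  turn frac [ 0.001 -0.001 -0.004] | j6 1.45
t 11.15 tcp [556.7  51.8 236.9] w 24.0 F [ 0.1 -0.6 -2.2] shift frac [0.126 0.005 0.008]
```

View pics/w7.png

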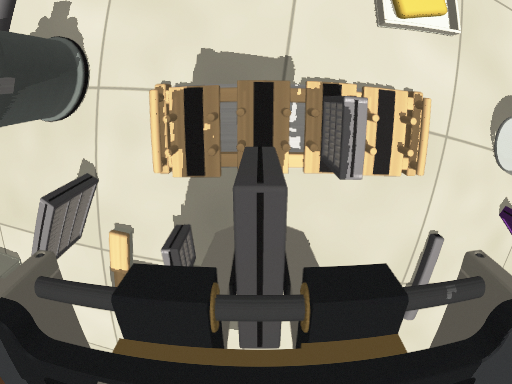

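Wrist view: cassette_100 is held at (260,245), strip b is ahead at (263,115), and cassette_80 stands in slot c at (345,138).

```bash
python3 - <<'E'
from h import *
f=np.load('w7.npz');K,E=f['K'],f['E']; im=cv2.imread('pics/w7.png')
strips(im,K,E,(150,78,430,180))
u=np.array([np.cos(np.radians(7)),np.sin(np.radians(7))]);t=np.array([556.7,51.8])
for p in (wz(K,E,260,186,236.9+44),wz(K,E,260,148,236.9-64)): d=p[:2]-t; print('along',(d@u).round(1),'across',(d@[-u[1],u[0]]).round(1))
E
python3 -m creep '[[10,[0.06,0.003,0],[0.001,-0.001,-0.004]],[10,[0.063,0.002,0],[0,0,0]],[10,[0,0,0],[0,0,0]]]'
python3 - <<'E'
from h import *
plan(607.5,54,7.2,108)
E
```

```text
strip px [194. 131.] xy 591.3 138.0 [110.5  23.1] yaw 7.1
strip px [262. 129.] xy 602.2 52.8 [121.1  22.2] yaw 7.7
strip px [384. 132.] xy 626.0 -103.0 [109.7  22.6] yaw 7.1
along 48.8 across -0.2
along 47.1 across -0.5
time_s: 11.58
eef_pos: [603.9, 50.5, 236.3]
orientation: [0.528, 0.468, 0.53, -0.471]
contact_force: [-0.9, 0.9, -0.7]
width: 23.7
  turn frac [-4.000e-03 -1.000e-03 -1.996e+00] | j6 1.46
  turn frac [ 0.001 -0.003  0.004] | j6 1.46
t 11.57 tcp [603.9  50.5 236.3] w 23.7 F [-0.9  0.9 -0.7] shift frac [ 0.009  0.009 -0.321]
```

```bash
python3 -m creep '[[10,[0.012,0.009,-0.05],[0.001,-0.003,0.004]],[10,[0,0,-0.09],[0,0,0]],[10,[0,0,-0.08],[0,0,0]],[10,[0,0,-0.04],[0,0,0]],[10,[0,0,0],[0,0,0]]]'
python3 - <<'E'
from h import *
plan(609,54,7.2,104)
E
```

```text
time_s: 12.2
eef_pos: [604.3, 50.9, 130.9]
orientation: [0.529, 0.469, 0.529, -0.469]
contact_force: [-0.4, 0.2, -1.2]
width: 23.9
  turn frac [-1.000e-03  0.000e+00 -1.996e+00] | j6 1.46
  turn frac [-0.    -0.     0.004] | j6 1.46
t 12.2 tcp [604.3  50.9 130.9] w 23.9 F [-0.4  0.2 -1.2] shift frac [ 0.012  0.008 -0.067]
```

```bash
python3 -m creep '[[10,[0.012,0.008,0],[0,0,0.004]],[10,[0,0,-0.03],[0,0,0]],[10,[0,0,-0.016],[0,0,0]],[10,[0,0,0],[0,0,0]]]'
python3 - <<'E'
from h import *
plan(609,54,7.2,104)
E
```

```text
time_s: 12.7
eef_pos: [610.6, 54.2, 114.1]
orientation: [0.531, 0.469, 0.529, -0.467]
contact_force: [-0.2, 0.6, -1.7]
width: 23.7
  turn frac [ 0.003  0.    -2.   ] | j6 1.46
  turn frac [-0.     0.002  0.   ] | j6 1.46
t 12.7 tcp [610.6  54.2 114.1] w 23.7 F [-0.2  0.6 -1.7] shift frac [-0.004 -0.    -0.025]
```

```bash
python3 -m creep '[[10,[-0.002,0,-0.014],[0,0.002,0]],[10,[0,0,-0.008],[0,0,0]]]'
python3 - <<'E'
from h import *
plan(609,54,7.2,104)
E
```

```text
time_s: 12.95
eef_pos: [609.9, 54.2, 105.1]
orientation: [0.53, 0.468, 0.53, -0.467]
contact_force: [0.1, 0.8, -2.5]
width: 23.6
  turn frac [ 1.e-03  0.e+00 -2.e+00] | j6 1.46
  turn frac [-0.  0.  0.] | j6 1.46
t 12.95 tcp [609.9  54.2 105.1] w 23.6 F [ 0.1  0.8 -2.5] shift frac [-0.002 -0.001 -0.003]
```

```bash
python3 -m creep '[[10,[0,0,-0.002],[0,0,0]]]'; python3 -m creep '[[35,[0,0,0],[0,0,0]],[50,[0,0,0],[0,0,0]],[50,[0,0,0],[0,0,0]]]'
python3 - <<'E'
from h import *
plan(609,54,7.2,104)
im,K,E=wrist(); np.savez('w8.npz',K=K,E=E); cv2.imwrite('pics/w8.png',im)
E
```

```text
time_s: 13.08
eef_pos: [609.9, 54.2, 104.3]
orientation: [0.53, 0.468, 0.53, -0.468]
contact_force: [-3.3, -0.4, 5.7]
width: 23.9
time_s: 13.45
eef_pos: [610.4, 54.2, 104.9]
orientation: [0.531, 0.468, 0.53, -0.467]
contact_force: [0.4, -1.3, 0.2]
width: 47.5
  turn frac [ 0.002  0.    -2.   ] | j6 1.46
  turn frac [-0.     0.001  0.   ] | j6 1.46
t 13.45 tcp [610.4  54.2 104.9] w 47.5 F [ 0.4 -1.3  0.2] shift frac [-0.004 -0.001 -0.002]
```

View pics/w8.png

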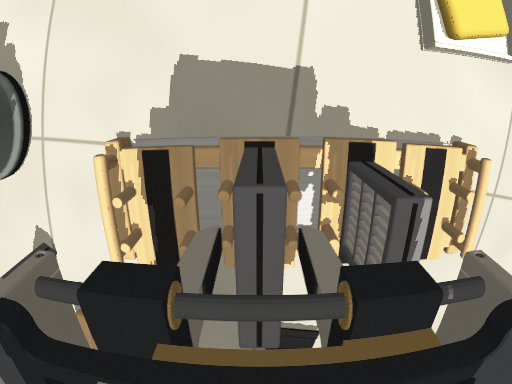

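Cassette_100 is upright in slot b, at (258,240). Next is cassette_60.

```bash
python3 -m creep '[[50,[0,0,0.06],[0,0,0]],[50,[0,0,0.12],[0,0,0]],[60,[0,0,0.12],[0,0,0]],[80,[-0.12,0.058,0],[0,0,0.01]],[80,[-0.12,0.058,0],[0,0,0.01]],[80,[-0.12,0.058,0],[0,0,0.01]],[80,[-0.12,0.058,-0.01],[0,0,0]],[80,[0,0,0],[0,0,0]]]'
python3 - <<'E'
from h import *
plan(413,147,9.7,200)
im,K,E=wrist(); np.savez('w9.npz',K=K,E=E); cv2.imwrite('pics/w9.png',im); crop(im,200,130,130,110,6,'pics/w9c.png')
E
```

```text
time_s: 14.5
eef_pos: [412.6, 148.7, 225.0]
orientation: [0.542, 0.457, 0.54, -0.453]
contact_force: [0.1, -0.2, 0.4]
width: 80.1
  turn frac [-5.000e-03 -1.000e-03  1.998e+00] | j6 1.64
  turn frac [-0.001  0.003 -0.002] | j6 1.64
t 14.5 tcp [412.6 148.7 225. ] w 80.1 F [ 0.1 -0.2  0.4] shift frac [ 0.001 -0.004 -0.063]
```

View pics/w9.png

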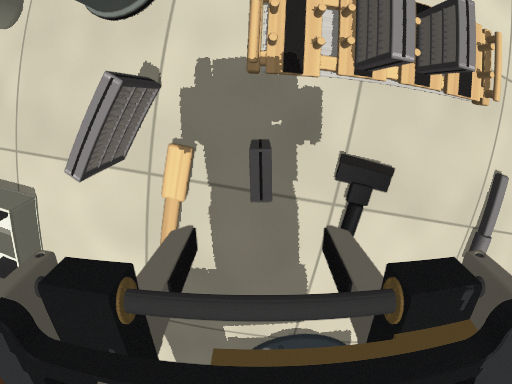

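View pics/w9c.png

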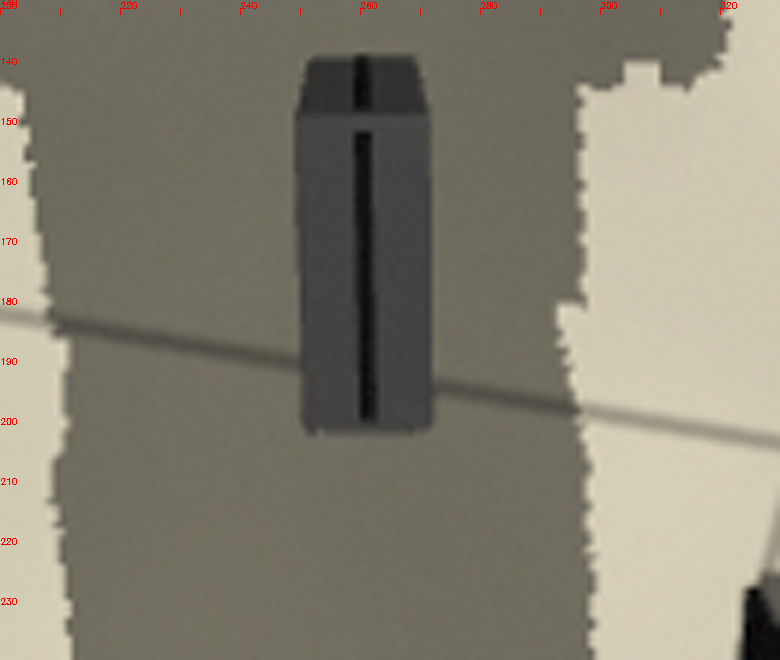

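Run:
```python
from h import *
f=np.load('w9.npz');K,E=f['K'],f['E']
c=seg(K,E,(260.2,149),(261,201.5),80)
plan(c[0],c[1],10.5,44)
```

```text
centre [416.7 147.8  80. ] len 58.9 yaw 10.7
  turn frac [ 0.006  0.002 -1.993] | j6 1.64
  turn frac [-0.001  0.004  0.007] | j6 1.64
t 14.55 tcp [414.2 148.4 225.4] w 79.7 F [ 1.5 -0.4  0.3] shift frac [ 0.006 -0.001 -0.453]
```

```bash
python3 -m creep '[[80,[0.004,-0.001,-0.06],[-0.001,0.004,0.006]],[80,[0,0,-0.13],[0,0,0]],[80,[0,0,-0.13],[0,0,0]],[70,[0,0,-0.09],[0,0,0]],[60,[0,0,-0.03],[0,0,0]],[50,[0,0,0],[0,0,0]]]'
python3 - <<'E'
from h import *
plan(415.5,147.5,10.4,46)
im,K,E=wrist(); cv2.imwrite('pics/w10.png',im)
E
```

```text
time_s: 15.3
eef_pos: [423.2, 146.5, 46.5]
orientation: [0.545, 0.456, 0.541, -0.451]
contact_force: [0.3, 0.7, -0.6]
width: 54.6
  turn frac [ 0.009  0.002 -1.998] | j6 1.62
  turn frac [-0.001  0.006  0.002] | j6 1.62
t 15.3 tcp [423.2 146.5  46.5] w 54.6 F [ 0.3  0.7 -0.6] shift frac [-0.019  0.002 -0.001]
```

View pics/w10.png

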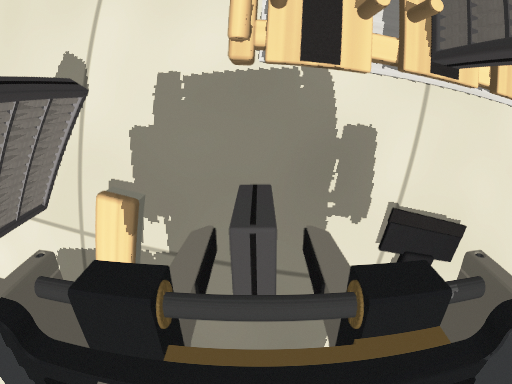

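Cassette_60 is between the fingers at column 254. The tool is about 8 mm too far in x, so I'll correct that and close.

```bash
python3 -m creep '[[50,[-0.017,0.002,-0.001],[-0.001,0.006,0.002]],[50,[0,0,0],[0,0,0]],[30,[0,0,0],[0,0,0]],[10,[0,0,0],[0,0,0]],[10,[0,0,0],[0,0,0]],[10,[0,0,0],[0,0,0]],[10,[0,0,0],[0,0,0]]]'
python3 - <<'E'
from h import *
plan(415.5,147.5,10.4,46)
plan(626,-102,7.2,240)
E
```

```text
time_s: 16.23
eef_pos: [418.3, 148.0, 49.7]
orientation: [0.545, 0.454, 0.542, -0.451]
contact_force: [0.3, 0.6, 0.2]
width: 24.0
  turn frac [-6.000e-03 -1.000e-03  1.999e+00] | j6 1.62
  turn frac [-0.001  0.004 -0.001] | j6 1.62
t 16.23 tcp [418.3 148.   49.7] w 24.0 F [0.3 0.6 0.2] shift frac [-0.007 -0.001 -0.009]
  turn frac [-5.000e-03 -1.000e-03  1.964e+00] | j6 1.62
  turn frac [-0.001  0.004 -0.036] | j6 1.62
t 16.23 tcp [418.3 148.   49.7] w 24.0 F [0.3 0.6 0.2] shift frac [ 0.519 -0.625  0.476]
```

```bash
python3 -m creep '[[10,[0,0,0.04],[-0.001,0.004,0]],[10,[0,0,0.1],[0,0,0]],[10,[0,0,0.13],[0,0,0]],[10,[0,0,0.11],[0,0,0]],[10,[0.06,-0.11,0.04],[0,0,-0.009]],[10,[0.075,-0.125,0],[0,0,-0.009]],[10,[0.075,-0.125,0],[0,0,-0.009]],[10,[0.075,-0.125,0],[0,0,-0.009]],[10,[0.075,-0.12,0],[0,0,0]],[10,[0,0,0],[0,0,0]]]';  python3 - <<'E'
from h import *
s,p,r=pose(); plan(626,-102,7.2,240)
im,K,E=wrist(); np.savez('w11.npz',K=K,E=E,p=p); cv2.imwrite('pics/w11.png',im)
E
```

```text
time_s: 17.48
eef_pos: [563.8, -102.6, 222.6]
orientation: [0.53, 0.467, 0.531, -0.468]
contact_force: [0.1, 0.0, -0.8]
width: 24.0
  turn frac [2.000e-03 1.000e-03 1.999e+00] | j6 1.18
  turn frac [ 0.001 -0.001 -0.001] | j6 1.18
t 17.48 tcp [ 563.8 -102.6  222.6] w 24.0 F [ 0.1  0.  -0.8] shift frac [0.156 0.001 0.043]
```

View pics/w11.png

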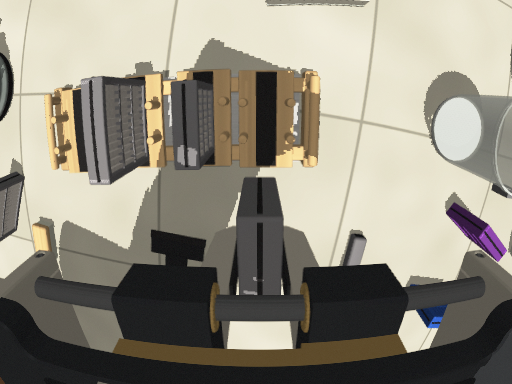

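```bash
python3 - <<'E'
from h import *
f=np.load('w11.npz');K,E,t=f['K'],f['E'],f['p']; im=cv2.imread('pics/w11.png')
strips(im,K,E,(225,60,330,172))
crop(im,225,165,75,110,5,'pics/w11c.png')
u=np.array([np.cos(np.radians(7)),np.sin(np.radians(7))])
for p in (wz(K,E,260,218,t[2]+30.3),wz(K,E,260,178.5,t[2]-49.7)): d=(p-t)[:2]; print('along',(d@u).round(1),'across',(d@[-u[1],u[0]]).round(1))
E
python3 -m creep '[[10,[0.08,0,0],[0.001,-0.001,-0.001]],[10,[0.074,0.001,-0.02],[0,0,0]],[10,[0,0,0],[0,0,0]]]'
python3 - <<'E'
from h import *
plan(627,-102,7.2,110)
E
```

```text
strip px [266. 118.] xy 625.9 -102.8 [110.8  23.1] yaw 7.1
along 28.1 across -0.6
along 26.2 across -0.8
time_s: 17.9
eef_pos: [624.3, -97.4, 214.2]
orientation: [0.529, 0.467, 0.532, -0.467]
contact_force: [-1.1, -0.3, -0.6]
width: 23.4
  turn frac [ 0.003 -0.002  1.999] | j6 1.21
  turn frac [-0.002 -0.002 -0.001] | j6 1.21
t 17.9 tcp [624.3 -97.4 214.2] w 23.4 F [-1.1 -0.3 -0.6] shift frac [ 0.007 -0.012 -0.261]
```

View pics/w11c.png

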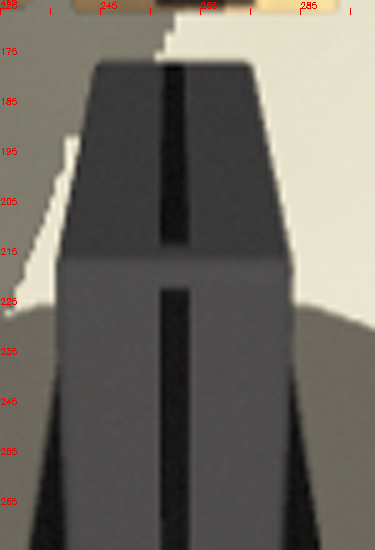

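```bash
python3 -m creep '[[10,[0.01,-0.011,-0.05],[-0.002,-0.002,-0.001]],[10,[0,0,-0.09],[0,0,0]],[10,[0,0,-0.08],[0,0,0]],[10,[0,0,-0.03],[0,0,0]],[10,[0,0,0],[0,0,0]]]'
python3 - <<'E'
from h import *
plan(628.5,-102,7.2,89.7)
E
```

```text
time_s: 18.52
eef_pos: [625.1, -97.3, 114.4]
orientation: [0.532, 0.466, 0.531, -0.466]
contact_force: [0.6, 0.2, -0.5]
width: 23.7
  turn frac [-0.000e+00  1.000e-03  1.997e+00] | j6 1.21
  turn frac [ 0.     0.    -0.003] | j6 1.21
t 18.52 tcp [625.1 -97.3 114.4] w 23.7 F [ 0.6  0.2 -0.5] shift frac [ 0.009 -0.012 -0.062]
```

```bash
python3 -m creep '[[10,[0.009,-0.012,0],[0,0,-0.003]],[10,[0,0,-0.025],[0,0,0]],[10,[0,0,-0.016],[0,0,0]],[10,[0,0,0],[0,0,0]]]'
python3 - <<'E'
from h import *
plan(628.5,-102,7.2,89.7)
E
```

```text
time_s: 19.02
eef_pos: [630.1, -102.6, 100.0]
orientation: [0.532, 0.468, 0.529, -0.467]
contact_force: [0.2, -0.1, -0.1]
width: 23.6
  turn frac [-0.004  0.002  2.   ] | j6 1.21
  turn frac [ 0.001  0.003 -0.   ] | j6 1.21
t 19.02 tcp [ 630.1 -102.6  100. ] w 23.6 F [ 0.2 -0.1 -0.1] shift frac [-0.004  0.001 -0.026]
```

```bash
python3 -m creep '[[10,[-0.002,0.001,-0.014],[0.001,0.003,0]],[10,[0,0,-0.008],[0,0,0]],[10,[0,0,-0.002],[0,0,0]]]'
python3 - <<'E'
from h import *
plan(628.5,-102,7.2,89.7)
E
```

```text
time_s: 19.4
eef_pos: [629.2, -102.1, 89.9]
orientation: [0.53, 0.467, 0.531, -0.468]
contact_force: [-2.9, -0.2, 8.0]
width: 23.9
  turn frac [ 1.e-03 -0.e+00  2.e+00] | j6 1.21
  turn frac [-0. -0. -0.] | j6 1.21
t 19.4 tcp [ 629.2 -102.1   89.9] w 23.9 F [-2.9 -0.2  8. ] shift frac [-0.002  0.    -0.   ]
```

Contact at 8 N, so it is seated. I'll release.

```bash
python3 -m creep '[[35,[0,0,0],[0,0,0]],[50,[0,0,0],[0,0,0]],[50,[0,0,0],[0,0,0]]]'
python3 - <<'E'
from h import *
plan(628.5,-102,7.2,89.7)
im,K,E=wrist(); cv2.imwrite('pics/w12.png',im)
E
```

```text
time_s: 19.77
eef_pos: [629.5, -102.2, 90.3]
orientation: [0.53, 0.468, 0.53, -0.468]
contact_force: [0.0, -0.0, 0.7]
width: 48.2
  turn frac [-0.  0.  2.] | j6 1.21
  turn frac [ 0.  0. -0.] | j6 1.21
t 19.77 tcp [ 629.5 -102.2   90.3] w 48.2 F [ 0.  -0.   0.7] shift frac [-0.003  0.    -0.001]
```

View pics/w12.png

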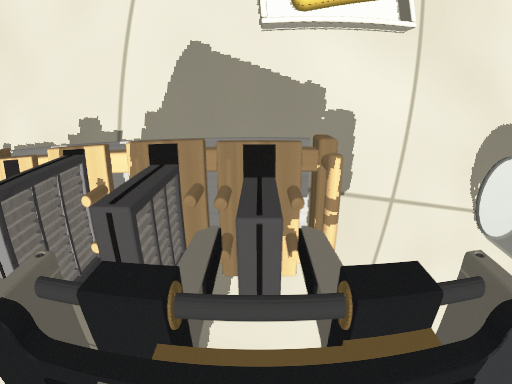

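Cassette_60 is upright in slot d. Last is cassette_120.

```bash
python3 -m creep '[[50,[0,0,0.06],[0,0,0]],[50,[0,0,0.12],[0,0,0]],[60,[0,0,0.14],[0,0,0]],[80,[-0.06,0.12,0.03],[0,0,-0.04]],[80,[-0.06,0.13,0],[0,0,-0.045]],[80,[-0.06,0.13,0],[0,0,-0.045]],[80,[-0.06,0.13,0],[0,0,-0.045]],[80,[-0.06,0.13,0],[0,0,-0.045]],[80,[-0.06,0.13,0],[0,0,-0.045]],[80,[-0.05,0.13,0],[0,0,-0.04]]]'; python3 -m creep '[[80,[-0.03,0.13,0],[0,0,-0.03]],[80,[0,0,0],[0,0,0]]]'
python3 - <<'E'
from h import *
plan(444.5,328,-23.5,230)
im,K,E=wrist(); np.savez('w13.npz',K=K,E=E); cv2.imwrite('pics/w13.png',im)
E
```

```text
time_s: 21.08
eef_pos: [460.0, 265.0, 236.0]
orientation: [0.399, 0.586, 0.397, -0.583]
contact_force: [0.0, -0.4, 0.5]
width: 80.0
time_s: 21.32
eef_pos: [445.8, 321.4, 236.4]
orientation: [0.385, 0.595, 0.384, -0.591]
contact_force: [-0.4, -1.1, -1.3]
width: 80.0
  turn frac [ 0.006  0.002 -1.994] | j6 2.53
  turn frac [-0.001  0.004  0.006] | j6 2.53
t 21.32 tcp [445.8 321.4 236.4] w 80.0 F [-0.4 -1.1 -1.3] shift frac [-0.003  0.017 -0.016]
```

View pics/w13.png

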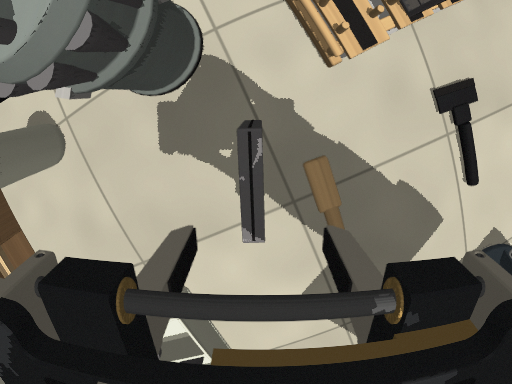

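Run:
```python
from h import *
im=cv2.imread('pics/w13.png'); crop(im,220,110,65,140,5,'pics/w13c.png')
```

```text
(no output)
```

View pics/w13c.png

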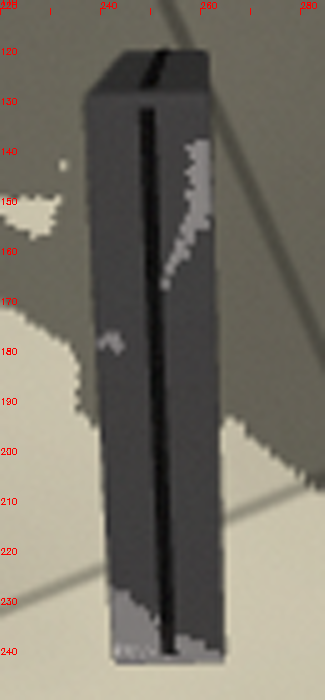

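Run:
```python
from h import *
f=np.load('w13.npz');K,E=f['K'],f['E']
c=seg(K,E,(249.3,128.5),(253.4,242),122)
plan(c[0],c[1],-22.3,78)
```

```text
centre [448.4 329.7 122. ] len 118.6 yaw -22.6
  turn frac [ 6.00e-03  1.00e-03 -1.98e+00] | j6 2.53
  turn frac [-0.001  0.004  0.02 ] | j6 2.53
t 21.38 tcp [446.3 319.9 236.4] w 79.9 F [0.  0.  0.2] shift frac [ 0.005  0.024 -0.396]
```

```bash
python3 -m creep '[[80,[0.004,0.023,-0.06],[-0.001,0.004,0.019]],[80,[0,0,-0.12],[0,0,0]],[80,[0,0,-0.11],[0,0,0]],[80,[0,0,-0.07],[0,0,0]],[80,[0,0,-0.02],[0,0,0]],[80,[0,0,0],[0,0,0]]]'
python3 - <<'E'
from h import *
plan(447.5,329.3,-22.4,78)
im,K,E=wrist(); cv2.imwrite('pics/w14.png',im)
E
```

```text
time_s: 22.12
eef_pos: [451.3, 323.1, 82.4]
orientation: [0.393, 0.589, 0.392, -0.587]
contact_force: [0.3, 0.1, 0.8]
width: 79.8
  turn frac [ 0.003  0.    -1.998] | j6 2.5
  turn frac [-0.     0.002  0.002] | j6 2.5
t 22.12 tcp [451.3 323.1  82.4] w 79.8 F [0.3 0.1 0.8] shift frac [-0.01   0.015 -0.011]
```

View pics/w14.png

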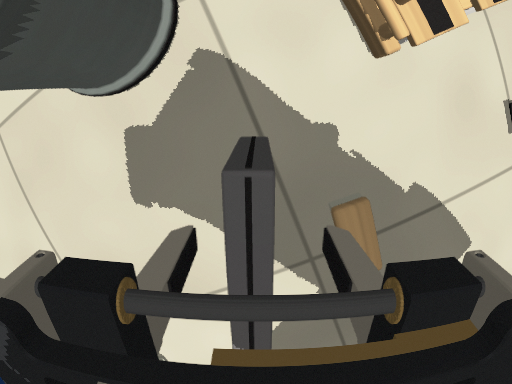

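Cassette_120 is between the fingers at column 249. I'll shift over a little, close partway, and recheck.

```bash
python3 -m creep '[[70,[-0.01,0.015,-0.01],[0,0.002,0.002]],[50,[0,0,0],[0,0,0]]]'
python3 - <<'E'
from h import *
plan(447.5,329.3,-22.4,78)
E
python3 -m creep '[[30,[0,0,0],[0,0,0]],[10,[0,0,0],[0,0,0]],[10,[0,0,0],[0,0,0]],[10,[0,0,0],[0,0,0]],[10,[0,0,0],[0,0,0]],[10,[0,0,0],[0,0,0]]]'
python3 - <<'E'
from h import *
plan(591,138.5,7.2,260)
E
```

```text
time_s: 22.42
eef_pos: [448.3, 330.1, 80.5]
orientation: [0.393, 0.589, 0.394, -0.586]
contact_force: [0.6, -0.1, -0.0]
width: 64.5
  turn frac [-0.003 -0.003  2.   ] | j6 2.51
  turn frac [-0.002  0.002 -0.   ] | j6 2.51
t 22.43 tcp [448.3 330.1  80.5] w 64.5 F [ 0.6 -0.1 -0. ] shift frac [-0.002 -0.002 -0.006]
time_s: 23.18
eef_pos: [448.5, 330.5, 81.4]
orientation: [0.394, 0.589, 0.394, -0.586]
contact_force: [-0.3, 0.3, 0.2]
width: 24.0
  turn frac [ 0.003  0.004 -1.672] | j6 2.51
  turn frac [-0.003  0.002  0.328] | j6 2.51
t 23.18 tcp [448.5 330.5  81.4] w 24.0 F [-0.3  0.3  0.2] shift frac [ 0.356 -0.48   0.447]
```

```bash
python3 -m creep '[[10,[0,0,0.04],[-0.003,0.002,0]],[10,[0,0,0.1],[0,0,0]],[10,[0,0,0.13],[0,0,0]],[10,[0,0,0.12],[0,0,0]],[10,[0.03,-0.08,0.06],[0,0,0.06]],[10,[0.055,-0.11,0.01],[0,0,0.08]],[10,[0.055,-0.11,0],[0,0,0.08]],[10,[0.05,-0.11,0],[0,0,0.08]],[10,[0.02,-0.06,0],[0,0,0.03]],[10,[0,0,0],[0,0,0]]]';  python3 - <<'E'
from h import *
s,p,r=pose(); plan(591,138.5,7.2,260)
im,K,E=wrist(); np.savez('w15.npz',K=K,E=E,p=p); cv2.imwrite('pics/w15.png',im)
E
```

```text
time_s: 24.42
eef_pos: [531.9, 135.4, 269.5]
orientation: [0.537, 0.461, 0.534, -0.463]
contact_force: [0.5, 0.5, -2.5]
width: 23.9
  turn frac [-0.     0.005  1.987] | j6 1.59
  turn frac [ 0.004  0.    -0.013] | j6 1.59
t 24.43 tcp [531.9 135.4 269.5] w 23.9 F [ 0.5  0.5 -2.5] shift frac [ 0.148  0.008 -0.024]
```

View pics/w15.png

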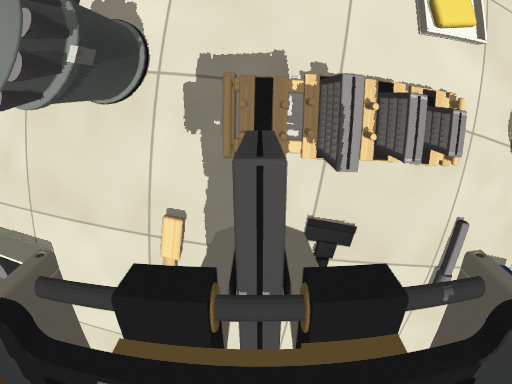

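The view shows strip a at (264,100) ahead of the held cassette_120, whose top front edge is at row 164. The other three stand in slots b, c and d.

```bash
python3 - <<'E'
from h import *
f=np.load('w15.npz');K,E,t=f['K'],f['E'],f['p']
u=np.array([np.cos(np.radians(8.3)),np.sin(np.radians(8.3))])
for p in (wz(K,E,260,164,t[2]+40.6),wz(K,E,260,131,t[2]-81.4)): d=(p-t)[:2]; print('along',(d@u).round(1),'across',(d@[-u[1],u[0]]).round(1))
E
python3 -m creep '[[10,[0.07,0.004,0],[0.004,0,-0.012]],[10,[0.075,0.004,0],[0,0,0]],[10,[0,0,0],[0,0,0]]]'
python3 - <<'E'
from h import *
plan(592,138.5,7.2,121.4)
E
```

```text
along 57.7 across -0.4
along 58.7 across -1.3
time_s: 24.85
eef_pos: [589.6, 143.1, 269.2]
orientation: [0.53, 0.468, 0.531, -0.467]
contact_force: [-0.5, -0.0, -2.9]
width: 23.9
  turn frac [ 1.000e-03 -2.000e-03  1.999e+00] | j6 1.6
  turn frac [-0.001 -0.001 -0.001] | j6 1.6
t 24.85 tcp [589.6 143.1 269.2] w 23.9 F [-0.5 -0.  -2.9] shift frac [ 0.006 -0.012 -0.369]
```

Offset along the slot is about -1.5 mm, so the TCP target is (592.5, 139).

```bash
python3 -m creep '[[10,[0.007,-0.011,-0.05],[-0.001,-0.001,-0.001]],[10,[0,0,-0.1],[0,0,0]],[10,[0,0,-0.09],[0,0,0]],[10,[0,0,-0.06],[0,0,0]],[10,[0,0,-0.02],[0,0,0]],[10,[0,0,0],[0,0,0]]]'
python3 - <<'E'
from h import *
plan(592.5,139,7.2,121.4)
E
```

```text
time_s: 25.6
eef_pos: [587.5, 144.6, 138.8]
orientation: [0.531, 0.467, 0.531, -0.467]
contact_force: [-0.1, -0.3, -1.4]
width: 23.9
  turn frac [-0.000e+00 -1.000e-03  1.999e+00] | j6 1.61
  turn frac [-0.001  0.    -0.001] | j6 1.61
t 25.6 tcp [587.5 144.6 138.8] w 23.9 F [-0.1 -0.3 -1.4] shift frac [ 0.012 -0.014 -0.044]
```

```bash
python3 -m creep '[[10,[0.012,-0.014,0],[-0.001,0,-0.001]],[10,[0,0,-0.015],[0,0,0]],[10,[0,0,-0.012],[0,0,0]],[10,[0,0,0],[0,0,0]]]'
python3 - <<'E'
from h import *
plan(592.5,139,7.2,121.4)
E
```

```text
time_s: 26.1
eef_pos: [593.7, 138.9, 129.9]
orientation: [0.531, 0.469, 0.529, -0.467]
contact_force: [-0.2, 0.8, -1.5]
width: 23.8
  turn frac [ 0.004  0.    -2.   ] | j6 1.6
  turn frac [-0.     0.003  0.   ] | j6 1.6
t 26.1 tcp [593.7 138.9 129.9] w 23.8 F [-0.2  0.8 -1.5] shift frac [-0.003  0.    -0.021]
```

```bash
python3 -m creep '[[10,[-0.002,0,-0.012],[0,0.003,0]],[10,[0,0,-0.006],[0,0,0]]]'; python3 -m creep '[[10,[0,0,-0.002],[0,0,0]]]'
python3 - <<'E'
from h import *
plan(592.5,139,7.2,121.4)
E
```

```text
time_s: 26.35
eef_pos: [592.9, 139.0, 122.5]
orientation: [0.53, 0.467, 0.531, -0.468]
contact_force: [1.1, 0.3, -1.8]
width: 23.8
time_s: 26.48
eef_pos: [592.8, 139.0, 121.5]
orientation: [0.53, 0.467, 0.531, -0.468]
contact_force: [-2.8, -0.7, 7.7]
width: 23.8
  turn frac [-1.e-03  0.e+00 -2.e+00] | j6 1.6
  turn frac [-0.    -0.001  0.   ] | j6 1.6
t 26.48 tcp [592.8 139.  121.5] w 23.8 F [-2.8 -0.7  7.7] shift frac [-0.001  0.    -0.   ]
```

Seated at 7.7 N. I'll release, lift, and back off to check.

```bash
python3 -m creep '[[35,[0,0,0],[0,0,0]],[50,[0,0,0],[0,0,0]],[50,[0,0,0],[0,0,0]]]'; python3 -m creep '[[50,[0,0,0.06],[0,0,0]],[50,[0,0,0.12],[0,0,0]],[50,[0,0,0.12],[0,0,0]],[50,[-0.08,-0.06,0.06],[0,0,0]],[50,[-0.12,-0.06,0],[0,0,0]],[50,[-0.05,-0.06,0],[0,0,0]],[50,[0,0,0],[0,0,0]]]'
python3 - <<'E'
from h import *
im,K,E=wrist(); np.savez('w16.npz',K=K,E=E); cv2.imwrite('pics/w16.png',im)
im,K,E=cam('top'); cv2.imwrite('pics/top1.png',im); crop(im,170,130,150,85,5,'pics/top1c.png')
im,K,E=cam('side'); cv2.imwrite('pics/side1.png',im); crop(im,180,90,100,190,3,'pics/side1c.png')
E
```

```text
time_s: 26.85
eef_pos: [593.2, 139.1, 122.1]
orientation: [0.53, 0.468, 0.53, -0.468]
contact_force: [0.1, -0.9, -0.1]
width: 47.5
time_s: 27.72
eef_pos: [490.0, 65.4, 271.2]
orientation: [0.531, 0.468, 0.53, -0.467]
contact_force: [0.7, 0.6, -0.2]
width: 49.8
```

View pics/w16.png

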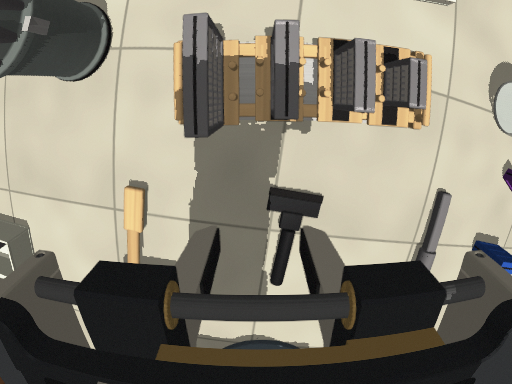

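View pics/top1c.png

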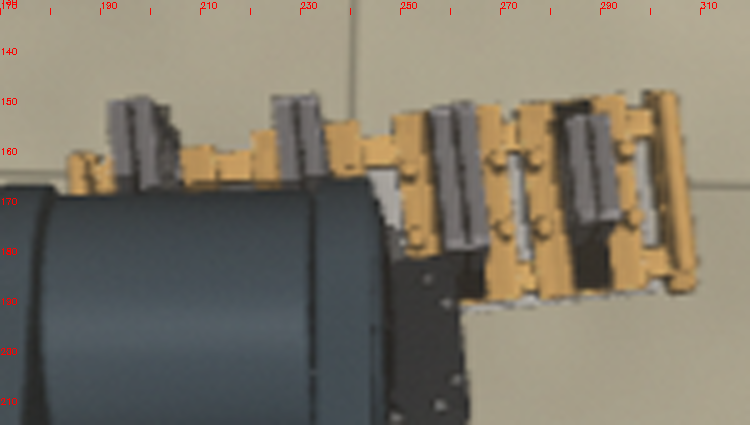

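View pics/side1.png

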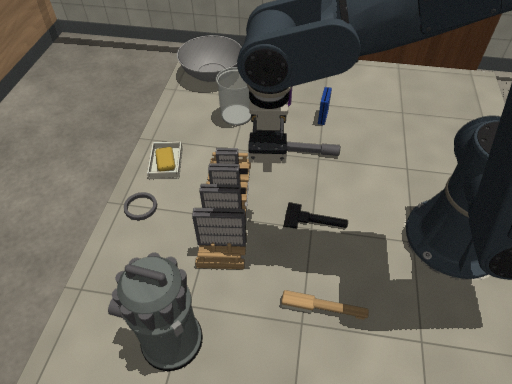

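All four stand in order in the rack. Now a numeric check of their tops against the slots.

Run:
```python
from h import *
im=cv2.imread('pics/w16.png'); crop(im,170,5,270,140,3,'pics/w16c.png')
```

```text
(no output)
```

View pics/w16c.png

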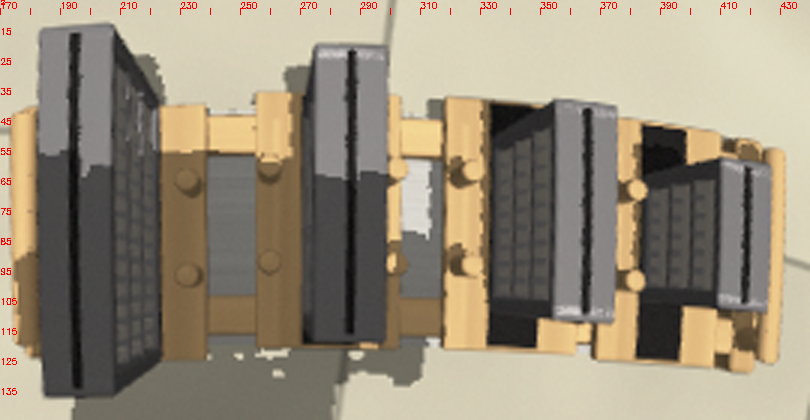

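```bash
python3 - <<'E'
from h import *
f=np.load('w16.npz');K,E=f['K'],f['E']
S={'a':(591,138.5),'b':(607,54),'c':(617,-29.5),'d':(626,-102)}
T={'a':(162,(195.2,13.3),(196.5,136.8)),'b':(148,(286.7,19.8),(286.5,119.3)),'c':(134,(365.5,39.2),(364.5,111.8)),'d':(120,(418.5,58.3),(418,107.5))}
u=np.array([np.cos(np.radians(7.2)),np.sin(np.radians(7.2))])
for k,(z,p,q) in T.items():
    c=seg(K,E,p,q,z); d=c[:2]-S[k]; print(k,'along',(d@u).round(1),'across',(d@[-u[1],u[0]]).round(1))
im,tK,tE=cam('top')
c=[onz(tK,tE,*p,0) for p in ((382,161),)]; print('cup px check', c)
crop(im,350,120,80,70,6,'pics/cup1.png');
E
python3 -c "
from h import *
crop(cv2.imread('pics/top0.png'),350,120,80,70,6,'pics/cup0.png'); a=cv2.imread('pics/cup0.png');b=cv2.imread('pics/cup1.png'); print(cv2.absdiff(a,b).mean())"
```

```text
centre [592.6 137.7 162. ] len 119.0 yaw 7.2
a along 1.5 across -0.9
centre [608.3  53.3 148. ] len 99.3 yaw 7.2
b along 1.2 across -0.8
centre [618.4 -30.5 134. ] len 78.5 yaw 7.2
c along 1.3 across -1.2
centre [ 627.4 -103.2  120. ] len 58.5 yaw 8.3
d along 1.2 across -1.4
cup px check [array([ 659.74979439, -395.1620856 ,    0.        ])]
4.340527447089947
```

All are within 2 mm of their slots at the right yaw. The gripper is clear of everything, so I'll hand in.

Run:
```python
from rig import env, close_job
s=env.sense(); print(s['time_s'],s['contact_force'].round(1)); print(close_job())
```

```text
27.925 [ 0.6 -0.5 -0.5]
the job is handed in; nothing more can be done
None
```

I stood all four cassettes in the rack in size order and handed the job in at about 28 s. The tower is on the left, so cassette_120 is in slot_a, 100 in slot_b, 80 in slot_c and 60 in slot_d.

- **Placement:** in the last wrist picture every cassette was upright. Each sat within 1.5 mm of its slot centre both along and across, with yaw 7.2–8.3° against the slots' 7.2°.
- **Setting down:** I set the four down in small steps. Cassette_80 met its seat hardest, with a wrist reading of about 35 N; I eased off before opening. The other three read 6–8 N.
- **Dust cup and look-alikes:** I never went near the cup. My image comparison of the cup area showed a small mean difference of 4.3 grey levels. I took that for noise or shadow and did not re-measure the cup's position. The blue and purple look-alikes were not touched.
- **Camera disagreement:** the side camera put slots a and b about 5–6 mm away from where the top and wrist cameras had them. Those two agreed to about 2 mm, so I went by them. The final check uses the wrist camera too, so it does not settle that difference.

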